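# Key the gear wheel of an antenna rotator

## Robot

A 6-joint arm with a two-finger parallel gripper is mounted at the origin on the work surface. World frame = base frame: x ahead of the robot, y to its left, z up, the work surface at z = 0. Lengths are in mm, angles in rad, forces in N, time in s.
With the tool pointing down it reaches from about 400 to 925 mm from the base axis. Payload 12.5 kg.
Tool frame: the origin (TCP) lies midway between the tips of the shut fingers; the grasp point (between the pads) lies 19 mm behind it; z points along the fingers, y is the direction in which the jaws open and shut (so a half turn about z gives the same grasp; the last joint's range is limited). The gripper opens to 95 mm and grips with 3 to 60 N. Pads are 20 mm wide; open, the fingers measure 119 mm over their backs; the gripper's body (75 mm by 180 mm) begins 59 mm behind the grasp point.
Start: joints at [-1.22, 0.491, 1.559, -0, 1.092, -0.106], TCP at [275.698, -560.925, 214.661] pointing down, gripper open.
Joint ranges: [-3.1, 3.1], [-0.84, 2.19], [0.05, 2.79], [-1.13, 4.28], [0.06, 2.93], [-2.69, 2.69]. Speed limits (rad/s): [2.22, 2.22, 2.79, 3.14, 3.14, 3.14].

## Interface

Orientations are given as [roll, pitch, yaw] about the fixed x, y, z axes, in that order (R = Rz(yaw) Ry(pitch) Rx(roll)).
In Python, from cell import env gives the robot as it stands.
- The arm moves only by the tool arm_command, never from a script. Its argument "steps" is a list of rows, each an object of numbers: "dx", "dy", "dz": the shift along the tool's x, y, z as a fraction of full scale; "rx", "ry", "rz": the turn, a rotation vector about the tool's x, y, z as a fraction of full scale; "claw": the gripper command: -1 is fully open, 1 is shut, values between are in proportion. In form: [{"dx": .., "dy": .., "dz": .., "rx": .., "ry": .., "rz": .., "claw": ..}, ...]. A call has 1 to 10 rows; each row shifts and turns the pose as measured when the row begins, along the tool's axes as they then stand; what a row does not reach is not made up. Full scale, the value 1, is 0.8 m for a shift and 90 degrees for a turn. A row lasts 1/8 s, in which the tool goes at most 62.5 mm and 10.7 degrees, less where a joint would pass 70% of its speed; a pose out of reach is approached as far as the arm can. A call with a number of a shift or a turn outside -1 to 1 is refused whole. A call with a gripper value outside its range is refused whole. The fingers move at their own pace and stop on an object; the grip force is fixed at half the most. Time passes only in rows, so rows that do not move let the fingers close. It gives the time, the measured TCP pose, the force and the opening at its end, in the units of the state.
- env.state(): the state, without advancing time (a new reading comes with each control period).
- env.read_camera(name): name is "side" or "top"; returns (picture, depth): 480x640x3 uint8, red, green, blue; 480x640 float32, mm along the optical axis (not along the pixel's ray), 0 where there is no reading.
- env.get_calibration(name): a dict with "vfov" (degrees; the focal length in pixels is half the picture's height over the tangent of half this angle, whatever the lens; pixels are square), "cx", "cy" (the principal point, pixels), "k1" (the pictures are not rectified: a ray, as slopes to the right and down, at radius r is drawn at 1 + k1 r^2 times it, then the intrinsics apply), "xyz" and "attitude" of the camera in the world. Camera axes: x right, y up, looking along -z (the intrinsics and any distortion apply to the point x, -y, -z); pixel columns grow to the right and rows downward; lengths in mm; the calibration is good to about 2 mm. A picture is of the moment at which its call begins. get_calibration takes no time and is no camera call.
- env.job_done(): hands the job in, once; it reports no verdict.
The state is a dict: "t": time; "joints": joint angles; "qvel": joint speeds; "tau": joint torques, N m; "eef_pos": TCP position; "tcp_rot": TCP orientation; "ft_force": force on the tool from outside, world axes, zero at the start; "moment": the same for the moment, N m; "opening": opening from 0.0 (shut) to 1.0 (fully open).
Only numpy, scipy, OpenCV 4.12 (cv2) and the standard library are available. Lean on these libraries where they do the work, as an engineer would, in place of code of your own. Each camera call takes 0.05 s, during which the arm holds its last target.

## Task

The cover is off the antenna rotator: take the brass taper key from the blue stand, start it in the keyway between the gear's hub and the shaft and let go of it. Then take the mallet and tap the key's head down, striking nothing but the key and never with more than 30 N, until it is tight and a firm tap of about 20 N drives it no further. Set the mallet back down on the desk and leave everything else as it stands.

Things in the scene. Friction and masses are not known exactly. Their poses are not given: they have to be found in the camera images.
- rotator: Antenna rotator gearbox, fixed, cover off: housing 220 x 156 mm, 70 mm high, motor low on its -x side. On its upright 35 mm shaft sits a gear wheel 116 mm across, rim top 119 mm up, with a 68 mm hub whose top is 137 mm up (shaft end 139, pinion on the -x side 120). Origin: shaft axis at desk level; z up. The keyway is on the +x side of the shaft.
- keyway (a point): Middle of the keyway's mouth in the hub's top, 137 mm up, 16.1 mm along rotator +x from the shaft axis. Slot 15.2 mm wide (y), open below; its x width at the top is 8.3 mm but, as the shaft has unseen play, anything from 7.3 to 9.3. Its -x side is the shaft's flat, upright; the +x wall of the 36 mm high hub closes in 1:16 downwards. So the key first nips 21 to 53 mm deep: only feel tells.
- stand: Blue plastic parts stand, fixed, 90 x 70 mm, 40 mm high, origin under its middle. The key stands in its middle slot, its x and y axes along the stand's. Three screw heads stick up 6 mm at its corners.
- key: Brass gib-head taper key, 80 g, 92 mm long, upright in the stand, lower end 6 mm above the desk. Origin: middle of the lower end; z towards the head. Shank 78 mm long, 12 mm wide (y), 6 mm thick (x) at the lower end, 10.9 at the head; back (-x) flat and upright, +x side tapered 1:16. In the keyway its axes agree with the rotator's. Once it nips it goes harder the deeper it is driven, and it stays.
- key_head (a point): On the key's z axis, half-way up its head, 85 mm above its lower end. Head 14 mm high, 12 mm wide (y), along x from -3 to +12.9 mm of this point. Grip it here across y.
- key_tip (a point): Middle of the key's lower end (the key's origin).
- mallet: Small square-headed mallet, 0.22 to 0.34 kg, standing on one face, its handle level and pointing to its -x. Head 36 mm square with green faces, 70 mm high; handle 125 mm long, 35 mm up, 16 mm thick by the head, 21 mm at its end. Origin: centre of the lower face, the one to strike with. Grip it by the head (across y) or by the handle.
- mallet_head (a point): Centre of the mallet's head, 35 mm above its lower face.
- meter: Bystander: black radio power meter, 90 x 150 x 68 mm, origin under its middle.
- mug: Bystander: blue mug, 80 mm across, 95 mm high, origin under its middle.
- driver: Bystander: screwdriver lying on the desk along its x axis.
- cover: Bystander: round aluminium cover of the rotator, 132 mm across, 42 mm high, on the desk, origin under its middle.
Not all that is in view belongs to the job. There is more than one size of the key; the job needs the larger. There is more than one size of the mallet; the one meant has the size given above.

How it is judged (in metres and radians):
On the way, in this order (a step that is already met when the one before it is completed fails the run):
1. the key stands by itself in the keyway, at least 15 mm deep, let go (z of key_tip in the frame of keyway below -0.015 m and horizontal distance between key_tip and keyway below 0.008 m and contact force between the fingers and key below 0.1 N), for 0.2 s.
2. the mallet drives the key tight (contact force between mallet and key above 5 N and contact force between key and rotator above 42 N).
At the end, for the whole second after the job is handed in: The key sits in the keyway at least 18 mm deep, upright within 0.08 rad and within 6 mm of the slot's middle, untouched and wedged with more than 42 N against the hub; the mallet rests on the desk (head centre below 50 mm), clear of the rotator (contact force between key and rotator above 42 N and z of key_tip in the frame of keyway below -0.018 m and horizontal distance between key_tip and keyway below 0.006 m and angle between the z axis of key and the z axis of rotator, either way round below 0.08 rad and height (world z) of mallet_head below 0.05 m and linear speed of mallet below 0.02 m/s and contact force between mallet and rotator below 0.1 N).
It fails at once if the key is hit with more than 30 N (contact force between mallet and key above 30 N).
It fails at once if the mallet strikes the gear, hub or housing with more than 8 N (contact force between mallet and rotator above 8 N).
It fails at once if the meter, mug, screwdriver or cover is moved by more than 20 mm (distance of any of meter, mug, driver, cover from where it was at the start of the episode above 0.02 m).
It also fails if it takes over 61 s, if anything falls off the work surface, if the arm or the gripper's body presses on something with over 40 N, if the wrist force passes 120 N, or if a joint passes its speed limit or range.

## Working session

There is one attempt and no reset: what is moved stays moved. The work goes in short steps, Python scripts to look and compute and a tool call to move; the robot and the scene stay as the last step left them, time stands still between calls to the robot, and variables do not carry over. Pictures are saved under pics/ and viewed, and the job is handed in when it is done.

Besides the shell and the picture viewer there is one more tool, called after "Request:" as name([rows], argument=value, ...), one row to a line, values as JSON. arm_command: Moves the arm, as the interface text tells. Its arguments: {"type":"object","properties":{"steps":{"type":"array","items":{"type":"object","properties":{"dx":{"type":"number"},"dy":{"type":"number"},"dz":{"type":"number"},"rx":{"type":"number"},"ry":{"type":"number"},"rz":{"type":"number"},"claw":{"type":"number"}}}}},"required":["steps"]}

```bash
ls; mkdir -p pics; cat > h.py <<'E'
import numpy as np, cv2, json
from cell import env
from scipy.spatial.transform import Rotation as R
def grab(n):
    im,d=env.read_camera(n); np.savez(f'{n}.npz',im=im,d=d); return im,d
def load(n):
    z=np.load(f'{n}.npz'); return z['im'],z['d']
def K(n):
    c=env.get_calibration(n); f=240/np.tan(np.radians(c['vfov'])/2); return c,f
def rays(n,uv):
    c,f=K(n); uv=np.atleast_2d(np.array(uv,float))
    xd=(uv-[c['cx'],c['cy']])/f
    x=xd.copy()
    for _ in range(30): x=xd/(1+c['k1']*(x**2).sum(1,keepdims=True))
    d=np.c_[x[:,0],-x[:,1],-np.ones(len(x))]
    return np.array(c['xyz'],float), d@Rc(c).T
def Rc(c):
    a=np.array(c['attitude'],float)
    return R.from_euler('xyz',a).as_matrix() if a.size==3 else a.reshape(3,3)
def onz(n,uv,z):
    o,d=rays(n,uv); return o+d*((z-o[2])/d[:,2])[:,None]
def pts(n,uv,d):
    o,r=rays(n,uv); uv=np.atleast_2d(uv).astype(int); return o+r*d[uv[:,1],uv[:,0]][:,None]
def proj(n,P):
    c,f=K(n); q=(np.atleast_2d(P)-np.array(c['xyz']))@Rc(c); x=np.c_[q[:,0],-q[:,1]]/-q[:,2:]
    x=x*(1+c['k1']*(x**2).sum(1,keepdims=True)); return x*f+[c['cx'],c['cy']]
def cloud(n,d):
    v,u=np.mgrid[0:480,0:640]; uv=np.c_[u.ravel(),v.ravel()]; o,r=rays(n,uv)
    P=o+r*d.ravel()[:,None]; P[d.ravel()<=0]=np.nan; return P.reshape(480,640,3)
def save(name,im): cv2.imwrite('pics/'+name,im[...,::-1])
E
python3 - <<'E'
from h import *
for n in('side','top'):
    im,d=grab(n); save(n+'0.png',im); print(n,env.get_calibration(n))
print(env.state())
E
```

```text
pics
side {'vfov': 43.8570056674279, 'cx': 327.26718531063375, 'cy': 240.85597407221414, 'k1': -0.16016270007072256, 'xyz': array([132.0838462 , 933.11226409, 875.13102203]), 'attitude': array([ 9.39028372e-01, -2.68773434e-03, -2.69898602e+00])}
top {'vfov': 47.32353631363111, 'cx': 325.34094606494637, 'cy': 248.86310179240698, 'k1': -0.14110863540585425, 'xyz': array([ 383.91785736,  -15.33935758, 1449.48392147]), 'attitude': array([ 0.15055667, -0.02435906, -1.56621617])}
{'t': 0.1, 'joints': array([-1.21961344e+00,  4.91459214e-01,  1.55933782e+00, -2.50144733e-06,
        1.09171488e+00, -1.05586573e-01]), 'qvel': array([ 0.00063217, -0.00189675, -0.00098449,  0.00092705, -0.00025973,
       -0.00101633]), 'tau': array([ 3.41541447e-03, -6.13622618e+01, -2.58603877e+01,  6.94014737e-02,
        4.69718256e-02, -4.57315286e-05]), 'eef_pos': array([ 275.61705471, -560.72926667,  214.16253734]), 'tcp_rot': array([-3.14067828e+00, -9.46750447e-05,  4.56770574e-01]), 'ft_force': array([0.06078693, 1.01677874, 0.57754168]), 'moment': array([-0.0007485 , -0.048936  ,  0.01273155]), 'opening': 1.0015625328909126}
```

View pics/side0.png

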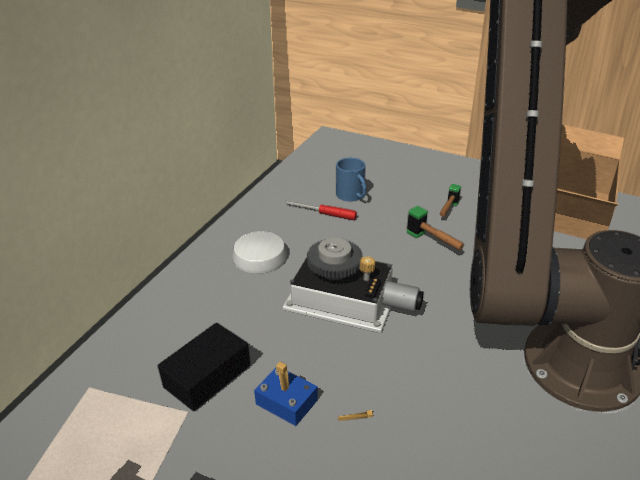

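View pics/top0.png

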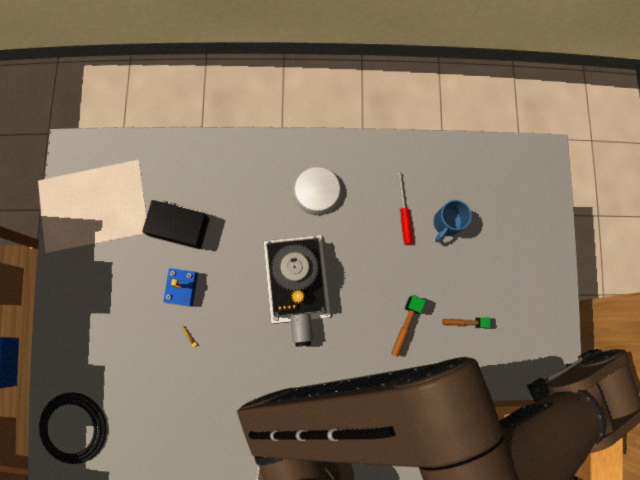

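Candidates for the key are the upright brass key in the blue stand (top 176,283; side 283,375) and a small brass key lying on the desk (top 190,336; side 357,415). For the mallet there is the larger one (top 415,304; side 417,222) and the small one (top 484,323; side 454,190). By the description I pick the upright key and the larger mallet; next I check both in close crops and measure.

```bash
python3 - <<'E'
from h import *
im,d=load('top'); s,ds=load('side')
def cr(i,x0,y0,w,h,k): return cv2.resize(i[y0:y0+h,x0:x0+w],(w*k,h*k),interpolation=cv2.INTER_CUBIC)
a=cr(im,150,255,60,45,6); b=cr(s,245,345,80,45*80//60,6)[:, :]
c=cr(im,255,225,80,60,5); e=cr(im,385,285,110,75,4)
cv=np.zeros((600,800,3),np.uint8)
cv[:270,:360]=a; cv[:300,400:800]=c; cv[300:600,0:440]=e
b2=cr(s,250,350,70,75,4); cv[300:600,460:740]=b2
save('crops.png',cv)
C=cloud('top',d)
for nm,p in dict(bigmallet=(415,304),smallmallet=(484,323),hub=(294,266),shaft=(296,262),stand=(185,297),key=(176,283),desk=(350,350)).items(): print(nm,C[p[1],p[0]].round(1))
E
```

```text
bigmallet [ 454.1 -276.1   68.4]
smallmallet [ 405.7 -460.1   50.4]
hub [539.9  28.7 144.8]
shaft [550.2  24.2 139.8]
stand [469.5 313.7  36.8]
key [500.6 324.2  94.8]
desk [ 336.4 -115.7   -2.5]
```

View pics/crops.png

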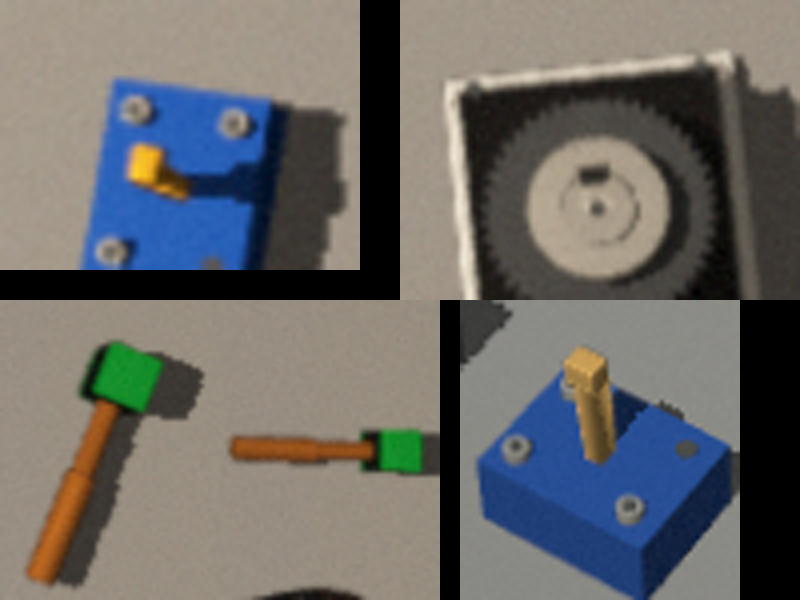

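The crops confirm the choice. The big mallet's top is about 68 mm up (the small one 50), and the tall gib key stands in the blue stand. The keyway's dark slot is at about top (294,260).

```bash
python3 - <<'E'
from h import *
from scipy.optimize import least_squares
def circ(P,r=None):
    f=lambda p: np.hypot(P[:,0]-p[0],P[:,1]-p[1])-(p[2] if r is None else r)
    x0=list(P[:,:2].mean(0))+([30] if r is None else [])
    s=least_squares(f,x0,loss='soft_l1'); return s.x, np.abs(s.fun).mean()
for n in('top','side'):
    im,d=load(n); C=cloud(n,d); hsv=cv2.cvtColor(im,cv2.COLOR_RGB2HSV); g=cv2.cvtColor(im,cv2.COLOR_RGB2GRAY)
    print(n)
    # stand blue
    near=lambda p,r: (np.hypot(C[...,0]-p[0],C[...,1]-p[1])<r)
    blue=(hsv[...,0]>100)&(hsv[...,0]<130)&(hsv[...,1]>150)&near((485,315),90)
    top=blue&(abs(C[...,2]-40)<7)
    m=top.astype(np.uint8); m=cv2.morphologyEx(m,cv2.MORPH_CLOSE,np.ones((9,9)))
    ct=max(cv2.findContours(m,0,1)[0],key=cv2.contourArea)[:,0]
    P=onz(n,ct,40)[:,:2].astype(np.float32); r=cv2.minAreaRect(P); print('stand',r)
    # key brass
    br=(hsv[...,0]>12)&(hsv[...,0]<28)&(hsv[...,1]>120)&(g>60)
    k=br&near((500,324),60)&(C[...,2]>80)
    v,u=np.nonzero(k); 
    if len(u): print('keyhead px',len(u),u.mean(),v.mean(),u.min(),u.max(),v.min(),v.max(), 'z med',np.median(C[k],0), 'on z98',onz(n,[[u.mean(),v.mean()]],98))
    # hub
    print([ (z,int(((C[...,2]>z)&(C[...,2]<z+5)&near((540,25),70)).sum())) for z in range(100,160,5)])
    hub=(C[...,2]>126)&(C[...,2]<155)&near((540,25),50)&(g>60)&(hsv[...,1]<90)
    m=cv2.morphologyEx(hub.astype(np.uint8),cv2.MORPH_CLOSE,np.ones((7,7)))
    ct=max(cv2.findContours(m,0,1)[0],key=cv2.contourArea)[:,0]
    print('hub',circ(onz(n,ct,137)),circ(onz(n,ct,137),34))
    # mallet
    gr=(hsv[...,0]>45)&(hsv[...,0]<75)&(hsv[...,1]>120)&near((454,-276),60)
    t=gr&(C[...,2]>60); m=t.astype(np.uint8)
    if t.sum()>20:
        ct=max(cv2.findContours(m,0,1)[0],key=cv2.contourArea)[:,0]
        print('mallet top',cv2.minAreaRect(onz(n,ct,70)[:,:2].astype(np.float32)))
    ha=(hsv[...,0]>3)&(hsv[...,0]<18)&(hsv[...,1]>130)&near((400,-250),110)&(C[...,2]>15)&(C[...,2]<60)&(C[...,1]>-320)
    v,u=np.nonzero(ha); 
    Q=onz(n,np.c_[u,v],40)[:,:2].astype(np.float32); print('handle',len(u),cv2.minAreaRect(Q),cv2.fitLine(Q,cv2.DIST_L2,0,.01,.01).ravel())
E
```

```text
top
stand ((496.12786865234375, 329.1036071777344), (70.58950805664062, 87.36460876464844), 82.21733856201172)
keyhead px 32 174.125 282.28125 172 177 279 285 z med [502.76100849 329.02789509  96.15015596] on z98 [[502.04319225 328.18996307  98.        ]]
[(100, 12), (105, 17), (110, 190), (115, 669), (120, 211), (125, 23), (130, 192), (135, 353), (140, 46), (145, 0), (150, 0), (155, 0)]
hub (array([541.28596738,  28.24172127,  33.11830679]), np.float64(0.5992172105337443)) (array([541.23509601,  28.27480174]), np.float64(0.9476978713575969))
mallet top ((454.90460205078125, -278.5138244628906), (37.30228805541992, 35.836402893066406), 67.07481384277344)
handle 330 ((382.4743347167969, -250.09877014160156), (19.63591194152832, 122.20846557617188), 67.45531463623047) [   0.9231714   -0.3843885  379.09964   -248.56772  ]
side
stand ((493.6852111816406, 338.4061584472656), (73.74055480957031, 92.86320495605469), 82.9992904663086)
keyhead px 96 281.3645833333333 368.0833333333333 276 286 362 375 z med [499.28363947 338.00482655  92.84119976] on z98 [[497.54691501 341.46753509  98.        ]]
[(100, 100), (105, 106), (110, 127), (115, 705), (120, 156), (125, 69), (130, 123), (135, 428), (140, 16), (145, 0), (150, 0), (155, 0)]
hub (array([537.02629869,  38.44117496,  37.12629411]), np.float64(1.9423689281274676)) (array([537.69132353,  38.57488665]), np.float64(3.2342366487728995))
mallet top ((453.1728820800781, -266.04412841796875), (42.491859436035156, 38.53721237182617), 69.82566833496094)
handle 317 ((382.55462646484375, -236.77996826171875), (32.482032775878906, 133.8853759765625), 66.79727935791016) [   0.9174266    -0.39790514  378.44888    -237.26888   ]
```

```bash
python3 - <<'E'
from h import *
s,ds=load('side'); im,d=load('top')
def cr(i,x0,y0,w,h,k): return cv2.resize(i[y0:y0+h,x0:x0+w],(w*k,h*k),interpolation=cv2.INTER_CUBIC)
cv=np.zeros((600,800,3),np.uint8)
cv[:400,:480]=cr(s,300,230,80,0+66,6)[:396][:400] if 0 else np.vstack([cr(s,300,230,80,66,6),np.zeros((4,480,3),np.uint8)])
cv[:320,480:800]=cr(s,395,195,40,40,8)
cv[400:600,:320]=cr(s,255,360,64,40,5)
save('crop2.png',cv)
def tri(a,b):
    o1,r1=rays('top',a);o2,r2=rays('side',b); r1=r1[0]/np.linalg.norm(r1);r2=r2[0]/np.linalg.norm(r2)
    A=np.c_[r1,-r2]; t=np.linalg.lstsq(A,o2-o1,rcond=None)[0]; p=o1+t[0]*r1;q=o2+t[1]*r2
    return (p+q)/2, p-q
print('keytop',tri((174.5,282.7),(281.5,364.5)))
for n in('top','side'):
    C=cloud(n,load(n)[1]); print(n,[C[p].round(1) for p in ([(360,350),(200,250),(330,130)] if n=='top' else [(360,230),(430,330),(260,450)])])
E
```

```text
keytop (array([502.78565984, 329.23936421,  92.03480805]), array([-2.47701666, -0.93947082, -0.45272238]))
top [array([ 310.4, -115.6,   -1.8]), array([7.365e+02, 1.556e+02, 1.000e-01]), array([382. , 468.5,  -2.5])]
side [array([610.7, 335.5,  58.2]), array([396.8, 358. ,   1.3]), array([ 3.432e+02, -2.054e+02, -1.000e-01])]
```

View pics/crop2.png

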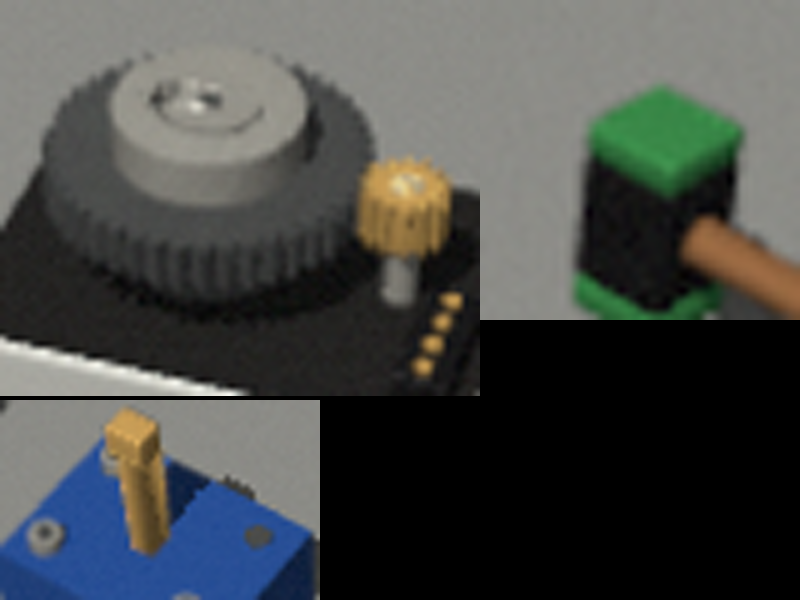

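```bash
cat >> h.py <<'E'
def plan(way,claw,yaw=None,step=60,s=None):
    """way: list of xyz; rotates toward yaw (and levels tool) during first rows. prints rows"""
    s=s or env.state(); p=np.array(s['eef_pos'],float); Rm=R.from_euler('xyz',s['tcp_rot']); 
    tgt=R.from_euler('xyz',[np.pi,0,s['tcp_rot'][2] if yaw is None else yaw]); rows=[]
    for w in way:
        w=np.array(w,float)
        while np.linalg.norm(w-p)>.3 :
            d=w-p; L=np.linalg.norm(d); d=d*min(1,step/L) 
            rv=(Rm.inv()*tgt).as_rotvec(); a=np.linalg.norm(rv); rv=rv*min(1,np.radians(10)/max(a,1e-9))
            t=Rm.inv().apply(d)/800; q=rv/(np.pi/2)
            rows.append(dict(zip(['dx','dy','dz','rx','ry','rz'],[float(round(x,4)) for x in np.r_[t,q]]),claw=claw))
            p=p+d; Rm=Rm*R.from_rotvec(rv)
    for i in range(0,len(rows),10): print(json.dumps(rows[i:i+10]))
    print('left rot',(Rm.inv()*tgt).as_rotvec().round(3))
E
python3 - <<'E'
from h import *
plan([(480,-250,260),(500,100,240),(498,329,170)],-1,-0.13)
E
```

```text
[{"dx": 0.0641, "dy": -0.0378, "dz": -0.0091, "rx": -0.0002, "ry": 0.0, "rz": 0.1111, "claw": -1}, {"dx": 0.0566, "dy": -0.0483, "dz": -0.0091, "rx": -0.0002, "ry": 0.0, "rz": 0.1111, "claw": -1}, {"dx": 0.0474, "dy": -0.0574, "dz": -0.0092, "rx": -0.0002, "ry": 0.0, "rz": 0.1111, "claw": -1}, {"dx": 0.0367, "dy": -0.0648, "dz": -0.0092, "rx": -0.0001, "ry": 0.0, "rz": 0.0402, "claw": -1}, {"dx": 0.0325, "dy": -0.067, "dz": -0.0092, "rx": 0.0, "ry": -0.0, "rz": 0.0, "claw": -1}, {"dx": 0.0325, "dy": -0.067, "dz": -0.0092, "rx": -0.0, "ry": 0.0, "rz": -0.0, "claw": -1}, {"dx": 0.008, "dy": -0.0164, "dz": -0.0023, "rx": -0.0, "ry": -0.0, "rz": -0.0, "claw": -1}, {"dx": -0.0055, "dy": -0.0747, "dz": 0.0043, "rx": -0.0, "ry": -0.0, "rz": -0.0, "claw": -1}, {"dx": -0.0055, "dy": -0.0747, "dz": 0.0043, "rx": -0.0, "ry": -0.0, "rz": -0.0, "claw": -1}, {"dx": -0.0055, "dy": -0.0747, "dz": 0.0043, "rx": -0.0, "ry": -0.0, "rz": -0.0, "claw": -1}]
[{"dx": -0.0055, "dy": -0.0747, "dz": 0.0043, "rx": -0.0, "ry": -0.0, "rz": -0.0, "claw": -1}, {"dx": -0.0055, "dy": -0.0747, "dz": 0.0043, "rx": -0.0, "ry": -0.0, "rz": -0.0, "claw": -1}, {"dx": -0.0046, "dy": -0.0637, "dz": 0.0036, "rx": -0.0, "ry": -0.0, "rz": -0.0, "claw": -1}, {"dx": -0.0099, "dy": -0.071, "dz": 0.0219, "rx": -0.0, "ry": -0.0, "rz": -0.0, "claw": -1}, {"dx": -0.0099, "dy": -0.071, "dz": 0.0219, "rx": -0.0, "ry": -0.0, "rz": -0.0, "claw": -1}, {"dx": -0.0099, "dy": -0.071, "dz": 0.0219, "rx": -0.0, "ry": -0.0, "rz": -0.0, "claw": -1}, {"dx": -0.0098, "dy": -0.0704, "dz": 0.0217, "rx": -0.0, "ry": -0.0, "rz": -0.0, "claw": -1}]
left rot [-0. -0. -0.]
```

Request:
arm_command([
  {"dx":0.064,"dy":-0.038,"dz":-0.009,"rz":0.11,"claw":-1},
  {"dx":0.057,"dy":-0.048,"dz":-0.009,"rz":0.11,"claw":-1},
  {"dx":0.047,"dy":-0.057,"dz":-0.009,"rz":0.11,"claw":-1},
  {"dx":0.037,"dy":-0.065,"dz":-0.009,"rz":0.04,"claw":-1},
  {"dx":0.032,"dy":-0.067,"dz":-0.009,"claw":-1},
  {"dx":0.032,"dy":-0.067,"dz":-0.009,"claw":-1},
  {"dx":0.008,"dy":-0.016,"claw":-1},
  {"dx":-0.006,"dy":-0.075,"dz":0.004,"claw":-1},
  {"dx":-0.006,"dy":-0.075,"dz":0.004,"claw":-1},
  {"dx":-0.006,"dy":-0.075,"dz":0.004,"claw":-1},
])

```text
$.steps[0]: bad value
```

Request:
arm_command([
  {"dx":0.064,"dy":-0.038,"dz":-0.009,"rx":0,"ry":0,"rz":0.11,"claw":-1},
  {"dx":0.057,"dy":-0.048,"dz":-0.009,"rx":0,"ry":0,"rz":0.11,"claw":-1},
  {"dx":0.047,"dy":-0.057,"dz":-0.009,"rx":0,"ry":0,"rz":0.11,"claw":-1},
  {"dx":0.037,"dy":-0.065,"dz":-0.009,"rx":0,"ry":0,"rz":0.04,"claw":-1},
  {"dx":0.032,"dy":-0.067,"dz":-0.009,"rx":0,"ry":0,"rz":0,"claw":-1},
  {"dx":0.032,"dy":-0.067,"dz":-0.009,"rx":0,"ry":0,"rz":0,"claw":-1},
  {"dx":0.008,"dy":-0.016,"dz":0,"rx":0,"ry":0,"rz":0,"claw":-1},
  {"dx":-0.006,"dy":-0.075,"dz":0.004,"rx":0,"ry":0,"rz":0,"claw":-1},
  {"dx":-0.006,"dy":-0.075,"dz":0.004,"rx":0,"ry":0,"rz":0,"claw":-1},
  {"dx":-0.006,"dy":-0.075,"dz":0.004,"rx":0,"ry":0,"rz":0,"claw":-1},
])

```text
t: 1.35
eef_pos: [497.8, -62.6, 246.2]
tcp_rot: [-3.138, 0.004, -0.15]
ft_force: [0.6, 0.2, 0.2]
opening: 0.997
```

Request:
arm_command([
  {"dx":-0.008,"dy":-0.075,"dz":0.01,"rx":0,"ry":0,"rz":-0.013,"claw":-1},
  {"dx":-0.01,"dy":-0.075,"dz":0.01,"rx":0,"ry":0,"rz":0,"claw":-1},
  {"dx":-0.01,"dy":-0.075,"dz":0.01,"rx":0,"ry":0,"rz":0,"claw":-1},
  {"dx":-0.01,"dy":-0.075,"dz":0.015,"rx":0,"ry":0,"rz":0,"claw":-1},
  {"dx":-0.01,"dy":-0.075,"dz":0.015,"rx":0,"ry":0,"rz":0,"claw":-1},
  {"dx":-0.01,"dy":-0.075,"dz":0.02,"rx":0,"ry":0,"rz":0,"claw":-1},
  {"dx":-0.004,"dy":-0.034,"dz":0.02,"rx":0,"ry":0,"rz":0,"claw":-1},
  {"dx":0,"dy":0,"dz":0,"rx":0,"ry":0,"rz":0,"claw":-1},
])

```text
t: 2.35
eef_pos: [499.2, 336.1, 162.6]
tcp_rot: [-3.141, 0.005, -0.13]
ft_force: [-0.3, -0.7, -0.2]
opening: 0.999
```

```bash
python3 - <<'E'
from h import *
for n in('side','top'):
    im,d=grab(n); save(n+'1.png',im)
s=env.state(); print(s['eef_pos'],s['tcp_rot'],s['joints'])
print(proj('top',s['eef_pos']),proj('side',s['eef_pos']))
a=load('side')[0][250:400,200:400];b=load('top')[0][210:360,90:290]
save('c3.png',np.vstack([cv2.resize(a,(800,600))[::2,::2].repeat(1,0), cv2.resize(b,(400,300))]))
save('c3a.png',cv2.resize(a,(800,600)));save('c3b.png',cv2.resize(b,(800,600)))
E
```

```text
[499.87232996 334.61537429 164.0942869 ] [-3.14026823  0.00390689 -0.13136823] [0.47860824 0.51216759 1.67335042 0.00406142 0.95852216 2.17843709]
[[164.54081531 280.64667197]] [[280.27594433 338.06781865]]
```

View pics/c3a.png

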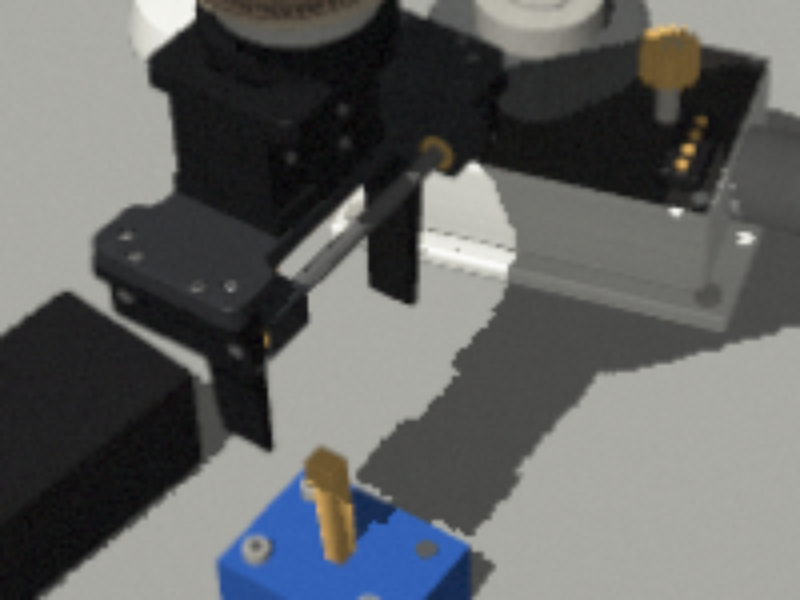

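View pics/c3b.png

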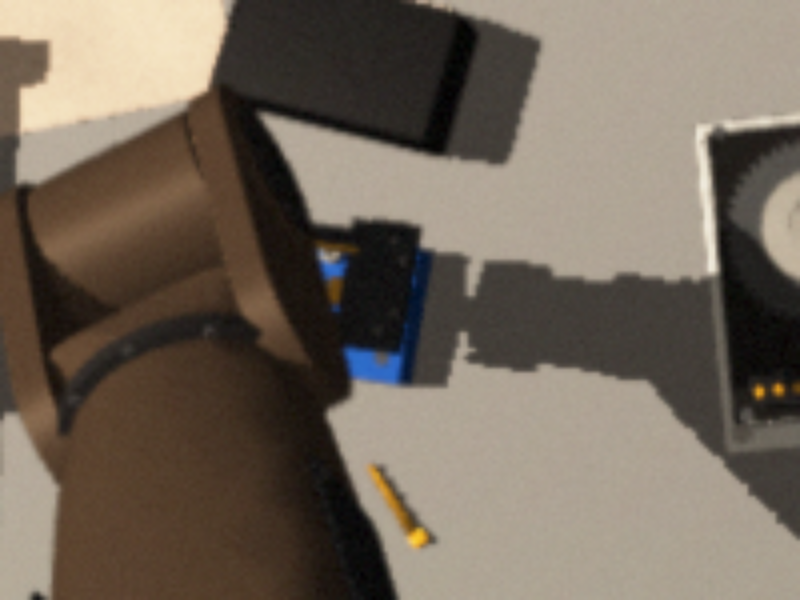

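```bash
python3 - <<'E'
from h import *
print('keytop',proj('side',[502,328.6,98])-[281.5,364.5])
print('shaft',proj('side',[541.2,28.3,139])-[334.2,246.3])
print('mallet',proj('side',[454.5,-278,70])-[395+(662-480)/8,195+138/8])
s=env.state()
Rm=R.from_euler('xyz',s['tcp_rot'])
for y in(-53.5,53.5): print(proj('side',s['eef_pos']+Rm.apply([0,y,0])))
print([proj('side',[500,330+dy,98])-proj('side',[500,330,98]) for dy in (0,5)])
E
```

```text
keytop [[ 1.17528496 -2.27668433]]
shaft [[ 0.71501764 -1.71298186]]
mallet [[ 0.43661754 -2.74697298]]
[[260.4860984  357.98045856]]
[[298.78275934 319.41224304]]
[array([[0., 0.]]), array([[-1.38351192,  1.94306799]])]
```

Request:
arm_command([
  {"dx":0,"dy":0.008,"dz":0.025,"rx":0,"ry":0,"rz":0,"claw":-1},
  {"dx":0,"dy":0,"dz":0.05,"rx":0,"ry":0,"rz":0,"claw":-1},
  {"dx":0,"dy":0,"dz":0.035,"rx":0,"ry":0,"rz":0,"claw":-1},
  {"dx":0,"dy":0,"dz":0,"rx":0,"ry":0,"rz":0,"claw":-1},
])

```text
t: 2.95
eef_pos: [502.0, 322.7, 77.9]
tcp_rot: [-3.138, -0.001, -0.138]
ft_force: [0.6, -0.6, 0.1]
opening: 1.002
```

```bash
python3 - <<'E'
from h import *
im,d=grab('side')
for i in range(3):
    s=env.state(); print(s['eef_pos'],s['tcp_rot'],s['ft_force'])
save('c4.png',cv2.resize(im[300:420,220:380],(800,600)))
E
```

```text
[502.55866761 323.11470682  79.08439263] [-3.13675546e+00 -2.37250156e-03 -1.37822719e-01] [ 1.18377702 -0.78006522 -0.08480503]
[502.55866761 323.11470682  79.08439263] [-3.13675546e+00 -2.37250156e-03 -1.37822719e-01] [ 1.18377702 -0.78006522 -0.08480503]
[502.55866761 323.11470682  79.08439263] [-3.13675546e+00 -2.37250156e-03 -1.37822719e-01] [ 1.18377702 -0.78006522 -0.08480503]
```

View pics/c4.png

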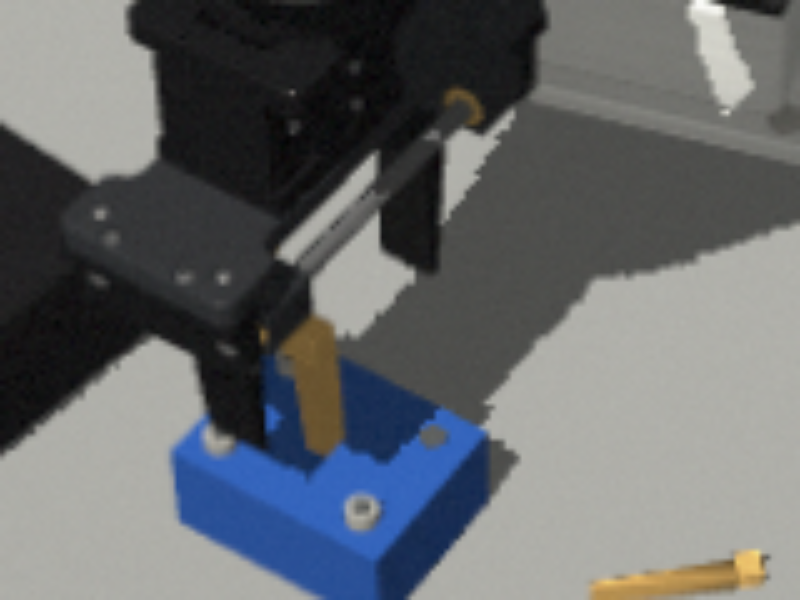

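Request:
arm_command([
  {"dx":-0.0058,"dy":-0.0055,"dz":0.008,"rx":0,"ry":0,"rz":0,"claw":-1},
])

```text
t: 3.12
eef_pos: [499.7, 327.9, 74.4]
tcp_rot: [-3.135, -0.005, -0.139]
ft_force: [0.3, 0.4, 0.5]
opening: 0.998
```

Request:
arm_command([
  {"dx":0,"dy":0,"dz":0,"rx":0,"ry":0,"rz":0,"claw":-1},
])

```text
t: 3.25
eef_pos: [499.6, 328.1, 75.0]
tcp_rot: [-3.135, -0.005, -0.139]
ft_force: [0.5, -1.2, 0.3]
opening: 0.998
```

Request:
arm_command([
  {"dx":0,"dy":0,"dz":0,"rx":0,"ry":0,"rz":0,"claw":-1},
])

```text
t: 3.38
eef_pos: [499.8, 328.4, 75.8]
tcp_rot: [-3.134, -0.006, -0.139]
ft_force: [-0.2, 0.3, -0.1]
opening: 1.003
```

```bash
python3 - <<'E'
from h import *
plan([(499,328.3,72)],-1,-0.13)
E
```

```text
[{"dx": -0.001, "dy": 0.0003, "dz": 0.0047, "rx": -0.0048, "ry": -0.0041, "rz": -0.0055, "claw": -1}]
left rot [-0. -0.  0.]
```

Request:
arm_command([
  {"dx":-0.001,"dy":0,"dz":0.0045,"rx":-0.005,"ry":-0.004,"rz":-0.006,"claw":-1},
  {"dx":0,"dy":0,"dz":0.0005,"rx":0,"ry":0,"rz":0,"claw":1},
  {"dx":0,"dy":0,"dz":0.0005,"rx":0,"ry":0,"rz":0,"claw":1},
  {"dx":0,"dy":0,"dz":0,"rx":0,"ry":0,"rz":0,"claw":1},
  {"dx":0,"dy":0,"dz":0,"rx":0,"ry":0,"rz":0,"claw":1},
])

```text
t: 4.0
eef_pos: [499.1, 328.7, 71.6]
tcp_rot: [3.141, -0.0, -0.128]
ft_force: [-0.5, -0.1, -0.7]
opening: 0.637
```

Request:
arm_command([
  {"dx":0,"dy":0,"dz":0,"rx":0,"ry":0,"rz":0,"claw":1},
  {"dx":0,"dy":0,"dz":0,"rx":0,"ry":0,"rz":0,"claw":1},
  {"dx":0,"dy":0,"dz":0,"rx":0,"ry":0,"rz":0,"claw":1},
  {"dx":0,"dy":0,"dz":0,"rx":0,"ry":0,"rz":0,"claw":1},
  {"dx":0,"dy":0,"dz":0,"rx":0,"ry":0,"rz":0,"claw":1},
  {"dx":0,"dy":0,"dz":0,"rx":0,"ry":0,"rz":0,"claw":1},
  {"dx":0,"dy":0,"dz":0,"rx":0,"ry":0,"rz":0,"claw":1},
])

```text
t: 4.88
eef_pos: [500.2, 331.9, 72.0]
tcp_rot: [-3.136, -0.003, -0.13]
ft_force: [-0.5, 1.8, 0.1]
opening: 0.124
```

Request:
arm_command([
  {"dx":0,"dy":0,"dz":-0.01,"rx":0,"ry":0,"rz":0,"claw":1},
  {"dx":0,"dy":0,"dz":-0.03,"rx":0,"ry":0,"rz":0,"claw":1},
  {"dx":0,"dy":0,"dz":-0.05,"rx":0,"ry":0,"rz":0,"claw":1},
  {"dx":0,"dy":0,"dz":-0.06,"rx":0,"ry":0,"rz":0,"claw":1},
  {"dx":0,"dy":0,"dz":-0.06,"rx":0,"ry":0,"rz":0,"claw":1},
  {"dx":0,"dy":0,"dz":0,"rx":0,"ry":0,"rz":0,"claw":1},
])

```text
t: 5.62
eef_pos: [499.2, 329.9, 247.2]
tcp_rot: [-3.137, -0.003, -0.13]
ft_force: [-0.1, -0.5, -1.7]
opening: 0.125
```

```bash
python3 - <<'E'
from h import *
im,d=grab('side'); save('c5.png',cv2.resize(im[250:400,200:400],(800,600)))
s=env.state(); print(s['eef_pos'],s['tcp_rot'],s['opening'])
# rotator yaw from baseplate rim in initial top picture not stored: use current
im,d=grab('top'); save('c5t.png',cv2.resize(im[220:340,240:400],(800,600)))
E
```

```text
[498.49732624 329.52717432 245.03685019] [-3.13926915e+00 -5.97360427e-04 -1.29690955e-01] 0.12199187203704505
```

View pics/c5.png

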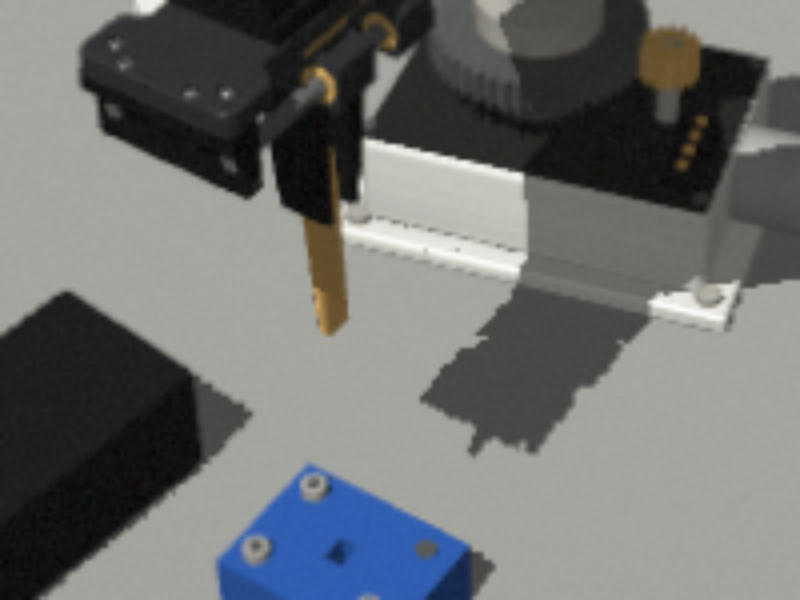

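View pics/c5t.png

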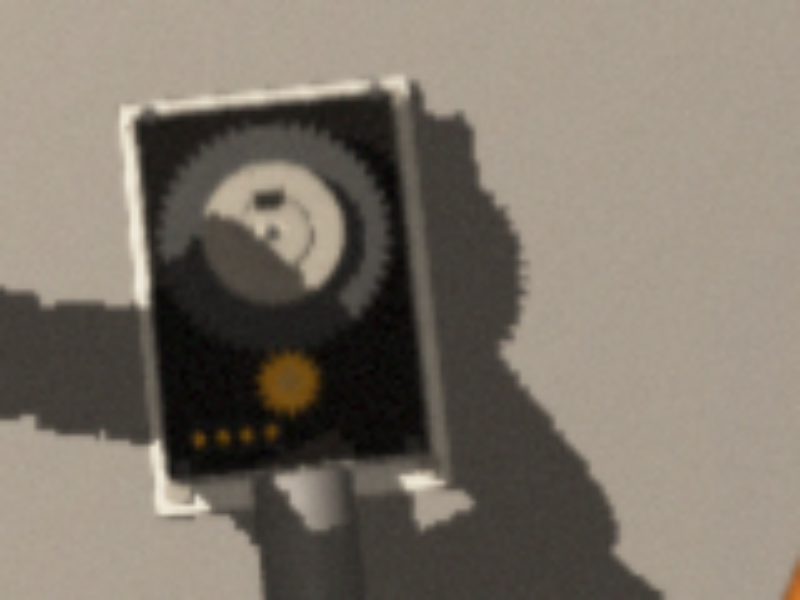

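```bash
python3 - <<'E'
from h import *
q=lambda x,y:(240+x/5-.4,220+y/5-.4)
for a,b,z in(((122,110),(160,515),3),((122,110),(405,80),3),((405,80),(447,480),3)):
    A=onz('top',[q(*a)],z)[0];B=onz('top',[q(*b)],z)[0]; v=A-B; print(A.round(1),B.round(1),np.arctan2(v[1],v[0]),np.hypot(*v[:2]))
S=onz('top',[q(271,233)],139)[0];P=onz('top',[q(290,382)],120)[0];K=onz('top',[q(268,198)],137)[0]
print(S,P,K,np.arctan2(*(S-P)[1::-1]),np.arctan2(*(K-S)[1::-1]),np.hypot(*(K-S)[:2]))
# slot of stand from side, vs top est
print('slot side',onz('side',[(285-.4,388-.4)],40), 'tip obs vs proj', proj('side',env.state()['eef_pos']-[2,0,66]))
E
```

```text
[621.9 114.6   3. ] [406.8  90.5   3. ] 0.1117662647074087 216.3809965687537
[621.9 114.6   3. ] [639.4 -36.7   3. ] 1.6864182537029184 152.33964199819331
[639.4 -36.7   3. ] [426.2 -60.    3. ] 0.10890183735695137 214.53156192190028
[540.08915118  29.39483513 139.        ] [469.66571297  19.94059828 120.        ] [557.33698504  31.12992972 137.        ] 0.1334505484305219 0.10026052412161632 17.33488754143145
slot side [[497.28180175 335.57961044  40.        ]] tip obs vs proj [[283.46564277 331.03254461]]
```

```bash
python3 - <<'E'
from h import *
plan([(559.8,32.8,225)],1,0.112)
E
```

```text
[{"dx": 0.0246, "dy": 0.0707, "dz": 0.0044, "rx": -0.0005, "ry": 0.0007, "rz": -0.1111, "claw": 1}, {"dx": 0.012, "dy": 0.0739, "dz": 0.0045, "rx": -0.0002, "ry": 0.0003, "rz": -0.0428, "claw": 1}, {"dx": 0.007, "dy": 0.0745, "dz": 0.0045, "rx": 0.0, "ry": -0.0, "rz": -0.0, "claw": 1}, {"dx": 0.007, "dy": 0.0745, "dz": 0.0045, "rx": -0.0, "ry": -0.0, "rz": -0.0, "claw": 1}, {"dx": 0.007, "dy": 0.0745, "dz": 0.0045, "rx": -0.0, "ry": -0.0, "rz": -0.0, "claw": 1}, {"dx": 0.0004, "dy": 0.0043, "dz": 0.0003, "rx": -0.0, "ry": -0.0, "rz": -0.0, "claw": 1}]
left rot [-0. -0. -0.]
```

Request:
arm_command([
  {"dx":0.025,"dy":0.07,"dz":0.004,"rx":0,"ry":0,"rz":-0.11,"claw":1},
  {"dx":0.012,"dy":0.074,"dz":0.004,"rx":0,"ry":0,"rz":-0.043,"claw":1},
  {"dx":0.007,"dy":0.074,"dz":0.004,"rx":0,"ry":0,"rz":0,"claw":1},
  {"dx":0.007,"dy":0.074,"dz":0.004,"rx":0,"ry":0,"rz":0,"claw":1},
  {"dx":0.007,"dy":0.06,"dz":0.004,"rx":0,"ry":0,"rz":0,"claw":1},
  {"dx":0,"dy":0.01,"dz":0,"rx":0,"ry":0,"rz":0,"claw":1},
  {"dx":0,"dy":0,"dz":0,"rx":0,"ry":0,"rz":0,"claw":1},
])

```text
t: 6.6
eef_pos: [557.0, 32.5, 216.0]
tcp_rot: [-3.14, 0.02, 0.119]
ft_force: [0.6, 0.9, -0.3]
opening: 0.126
```

```bash
python3 - <<'E'
from h import *
plan([(559.8,32.8,222)],1,0.112)
E
```

```text
[{"dx": 0.0034, "dy": 0.0, "dz": -0.0075, "rx": -0.0007, "ry": 0.0127, "rz": 0.0045, "claw": 1}]
left rot [ 0. -0. -0.]
```

Request:
arm_command([
  {"dx":0.003,"dy":0,"dz":-0.005,"rx":0,"ry":0.0125,"rz":0.0045,"claw":1},
  {"dx":0,"dy":0,"dz":0,"rx":0,"ry":0,"rz":0,"claw":1},
])

```text
t: 6.85
eef_pos: [559.0, 34.9, 219.7]
tcp_rot: [-3.14, 0.0, 0.114]
ft_force: [-1.3, -1.1, -0.3]
opening: 0.127
```

```bash
python3 - <<'E'
from h import *
im,d=grab('side'); save('c6.png',cv2.resize(im[190:280,280:400],(800,600),interpolation=cv2.INTER_CUBIC))
s=env.state(); print(s['eef_pos'],s['tcp_rot'],s['opening'],s['ft_force'])
im,d=grab('top'); save('c6t.png',cv2.resize(im[220:310,240:360],(800,600),interpolation=cv2.INTER_CUBIC))
E
```

```text
[558.93031242  34.86629816 219.54732754] [-3.14000077e+00  6.80145060e-04  1.13941475e-01] 0.12276584398163468 [ 0.11113687  0.12191627 -0.89239408]
```

View pics/c6.png

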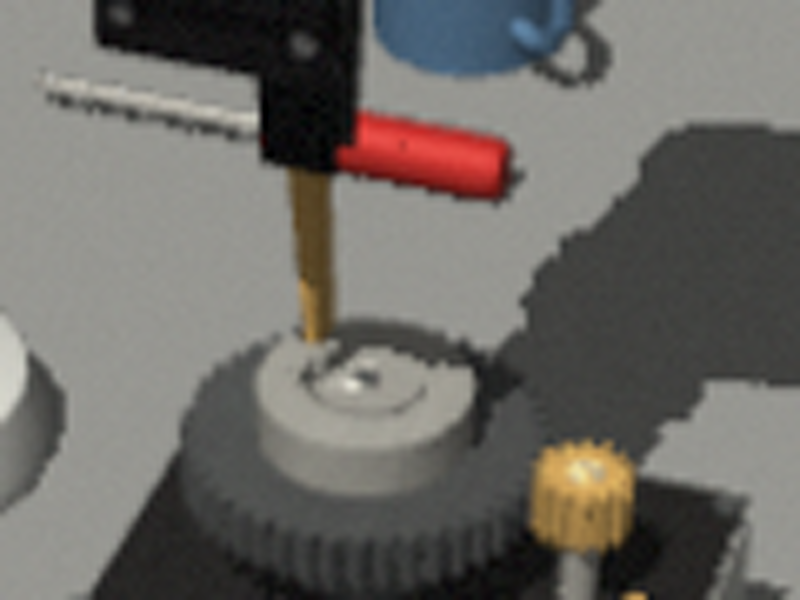

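View pics/c6t.png

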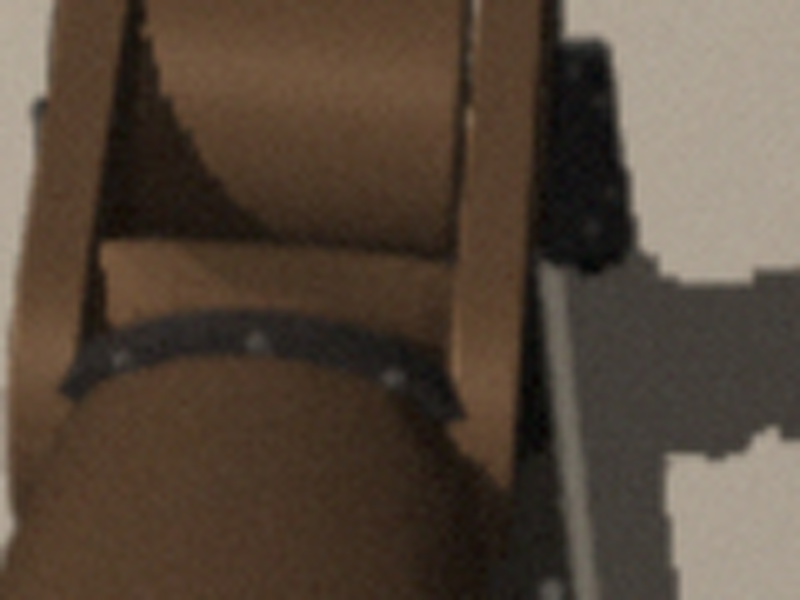

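```bash
python3 - <<'E'
from h import *
s=env.state(); yaw=.112; ex=np.array([np.cos(yaw),np.sin(yaw),0]);ey=np.array([-ex[1],ex[0],0]);ez=np.array([0,0,1.])
c=lambda px:((px+.4-np.array([280,190]))*6.667).round(0)
K=lambda P:c(proj('side',P))
S=np.array([540.8,28.7,139.])
th=np.linspace(0,2*np.pi,73)
H=S-[0,0,2]+34*np.cos(th)[:,None]*ex+34*np.sin(th)[:,None]*ey
h=K(H); print('hub model extents',h.min(0),h.max(0),'shaft',K(S))
Ky=S-[0,0,2]+16.1*ex
print('slot corners',[K(Ky+a*ex+b*ey).tolist()[0] for a,b in((-4.15,7.6),(4.15,7.6),(4.15,-7.6),(-4.15,-7.6))],K(Ky))
tip=s['eef_pos']+(-2.8*ex)-66*ez
print('tip',tip,[K(tip+a*ex+b*ey).tolist()[0] for a,b in((-3,6),(3,6),(-3,-6))])
for v in (ex,ey,ez): print((K(tip+10*v)-K(tip))/10)
# measured hub ellipse from the depth/grey
E
```

```text
hub model extents [260. 309.] [479. 439.] shaft [[369. 368.]]
slot corners [[325.0, 379.0], [300.0, 374.0], [316.0, 347.0], [341.0, 352.0]] [[320. 363.]]
tip [556.16164955  34.38441292 153.55693124] [[320.0, 340.0], [302.0, 336.0], [332.0, 318.0]]
[[-3.  -0.6]]
[[-1.1  1.8]]
[[ 0.  -2.6]]
```

Request:
arm_command([
  {"dx":0,"dy":0.0008,"dz":0.008,"rx":0,"ry":0,"rz":0,"claw":1},
  {"dx":0,"dy":0,"dz":0.006,"rx":0,"ry":0,"rz":0,"claw":1},
  {"dx":0,"dy":0,"dz":0,"rx":0,"ry":0,"rz":0,"claw":1},
])

```text
t: 7.32
eef_pos: [558.8, 34.9, 207.4]
tcp_rot: [-3.14, 0.001, 0.115]
ft_force: [-0.3, 1.2, -0.7]
opening: 0.125
```

```bash
python3 - <<'E'
from h import *
im,d=grab('side'); save('c7.png',cv2.resize(im[220:265,300:360],(800,600),interpolation=cv2.INTER_CUBIC))
s=env.state(); print(s['eef_pos'],s['tcp_rot'],s['opening'],s['ft_force'])
E
```

```text
[558.88972938  34.83982142 207.66270295] [-3.14007775e+00  7.05009846e-04  1.15098567e-01] 0.1266408322030661 [-0.22429963 -0.74092421 -1.50066626]
```

View pics/c7.png

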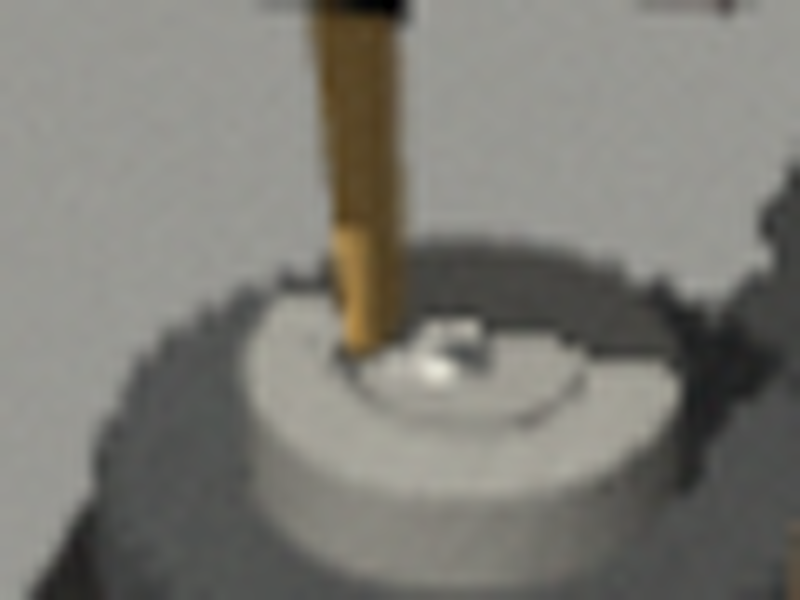

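Request:
arm_command([
  {"dx":0,"dy":0.001,"dz":0.004,"rx":0,"ry":0,"rz":0,"claw":1},
  {"dx":0,"dy":0,"dz":0.004,"rx":0,"ry":0,"rz":0,"claw":1},
])

```text
t: 7.62
eef_pos: [559.1, 33.9, 201.1]
tcp_rot: [-3.14, 0.0, 0.115]
ft_force: [-0.2, -0.1, -0.9]
opening: 0.123
```

Request:
arm_command([
  {"dx":0,"dy":0,"dz":0.003,"rx":0,"ry":0,"rz":0,"claw":1},
])

```text
t: 7.75
eef_pos: [559.1, 33.9, 198.5]
tcp_rot: [-3.14, 0.0, 0.115]
ft_force: [0.0, -0.7, -0.9]
opening: 0.125
```

Request:
arm_command([
  {"dx":0,"dy":0,"dz":0.003,"rx":0,"ry":0,"rz":0,"claw":1},
])

```text
t: 7.88
eef_pos: [559.1, 33.8, 195.9]
tcp_rot: [-3.14, 0.0, 0.115]
ft_force: [-0.5, -1.2, -0.4]
opening: 0.131
```

Request:
arm_command([
  {"dx":0,"dy":0,"dz":0.004,"rx":0,"ry":0,"rz":0,"claw":1},
  {"dx":0,"dy":0,"dz":0.004,"rx":0,"ry":0,"rz":0,"claw":1},
])

```text
t: 8.12
eef_pos: [559.1, 33.9, 189.1]
tcp_rot: [-3.14, 0.0, 0.115]
ft_force: [0.6, -0.1, -1.2]
opening: 0.126
```

Request:
arm_command([
  {"dx":0,"dy":0,"dz":0.004,"rx":0,"ry":0,"rz":0,"claw":1},
  {"dx":0,"dy":0,"dz":0.003,"rx":0,"ry":0,"rz":0,"claw":1},
])

```text
t: 8.38
eef_pos: [559.1, 33.9, 183.0]
tcp_rot: [-3.14, 0.0, 0.115]
ft_force: [0.0, 0.3, -1.4]
opening: 0.125
```

Request:
arm_command([
  {"dx":0,"dy":0,"dz":0.003,"rx":0,"ry":0,"rz":0,"claw":1},
])

```text
t: 8.5
eef_pos: [559.1, 33.9, 180.4]
tcp_rot: [-3.14, 0.0, 0.115]
ft_force: [1.5, 0.6, -1.6]
opening: 0.124
```

Request:
arm_command([
  {"dx":0,"dy":0,"dz":0.003,"rx":0,"ry":0,"rz":0,"claw":1},
])

```text
t: 8.62
eef_pos: [559.1, 33.9, 177.9]
tcp_rot: [-3.14, 0.0, 0.115]
ft_force: [-0.2, -0.1, -1.6]
opening: 0.127
```

Request:
arm_command([
  {"dx":0,"dy":0,"dz":0.003,"rx":0,"ry":0,"rz":0,"claw":1},
  {"dx":0,"dy":0,"dz":0.003,"rx":0,"ry":0,"rz":0,"claw":1},
])

```text
t: 8.88
eef_pos: [559.1, 33.9, 172.8]
tcp_rot: [-3.14, 0.0, 0.115]
ft_force: [0.0, -0.2, -0.7]
opening: 0.126
```

Request:
arm_command([
  {"dx":0,"dy":0,"dz":0.003,"rx":0,"ry":0,"rz":0,"claw":1},
  {"dx":0,"dy":0,"dz":0.003,"rx":0,"ry":0,"rz":0,"claw":1},
])

```text
t: 9.12
eef_pos: [559.2, 33.9, 167.6]
tcp_rot: [-3.14, 0.0, 0.115]
ft_force: [0.2, 0.4, -1.1]
opening: 0.123
```

Request:
arm_command([
  {"dx":0,"dy":0,"dz":0.003,"rx":0,"ry":0,"rz":0,"claw":1},
])

```text
t: 9.25
eef_pos: [559.0, 33.9, 165.1]
tcp_rot: [-3.14, 0.001, 0.115]
ft_force: [-1.4, 0.9, 0.5]
opening: 0.122
```

Request:
arm_command([
  {"dx":0,"dy":0,"dz":0.003,"rx":0,"ry":0,"rz":0,"claw":1},
])

```text
t: 9.38
eef_pos: [558.8, 33.9, 162.6]
tcp_rot: [-3.14, 0.001, 0.115]
ft_force: [-2.9, -0.4, 2.2]
opening: 0.125
```

Request:
arm_command([
  {"dx":-0.0003,"dy":0,"dz":0.002,"rx":0,"ry":0,"rz":0,"claw":1},
])

```text
t: 9.5
eef_pos: [558.5, 33.9, 161.0]
tcp_rot: [-3.14, 0.001, 0.115]
ft_force: [-1.7, -0.7, 2.6]
opening: 0.124
```

Request:
arm_command([
  {"dx":-0.0003,"dy":0,"dz":0.002,"rx":0,"ry":0,"rz":0,"claw":1},
])

```text
t: 9.62
eef_pos: [558.3, 33.8, 159.5]
tcp_rot: [-3.14, 0.001, 0.115]
ft_force: [-1.0, -0.4, 2.7]
opening: 0.123
```

Request:
arm_command([
  {"dx":-0.0003,"dy":0,"dz":0.002,"rx":0,"ry":0,"rz":0,"claw":1},
])

```text
t: 9.75
eef_pos: [558.1, 33.8, 157.9]
tcp_rot: [-3.14, 0.0, 0.115]
ft_force: [-2.3, -1.2, 3.2]
opening: 0.122
```

Request:
arm_command([
  {"dx":-0.0003,"dy":0,"dz":0.002,"rx":0,"ry":0,"rz":0,"claw":1},
])

```text
t: 9.88
eef_pos: [557.8, 33.8, 156.3]
tcp_rot: [-3.14, 0.0, 0.115]
ft_force: [-1.1, -0.2, 3.2]
opening: 0.125
```

Request:
arm_command([
  {"dx":-0.0003,"dy":0,"dz":0.002,"rx":0,"ry":0,"rz":0,"claw":1},
])

```text
t: 10.0
eef_pos: [557.6, 33.7, 154.5]
tcp_rot: [-3.14, 0.0, 0.115]
ft_force: [-2.0, -0.5, 2.3]
opening: 0.12
```

Request:
arm_command([
  {"dx":-0.0003,"dy":0,"dz":0.002,"rx":0,"ry":0,"rz":0,"claw":1},
])

```text
t: 10.12
eef_pos: [557.4, 33.7, 152.8]
tcp_rot: [-3.14, 0.0, 0.115]
ft_force: [-0.9, 0.6, 2.4]
opening: 0.124
```

Request:
arm_command([
  {"dx":-0.0003,"dy":0,"dz":0.002,"rx":0,"ry":0,"rz":0,"claw":1},
])

```text
t: 10.25
eef_pos: [557.2, 33.7, 151.1]
tcp_rot: [-3.14, 0.0, 0.115]
ft_force: [-1.2, -0.4, 1.4]
opening: 0.124
```

```bash
python3 - <<'E'
from h import *
im,d=grab('side'); save('c8.png',cv2.resize(im[205:265,290:370],(800,600),interpolation=cv2.INTER_CUBIC))
s=env.state(); print(s['eef_pos'],s['tcp_rot'],s['opening'],s['ft_force'])
E
```

```text
[557.1356155   33.69891905 150.88345914] [-3.14024744e+00  1.98458932e-04  1.14902362e-01] 0.1256067091103565 [-0.94525957 -0.40735525 -0.00102793]
```

View pics/c8.png

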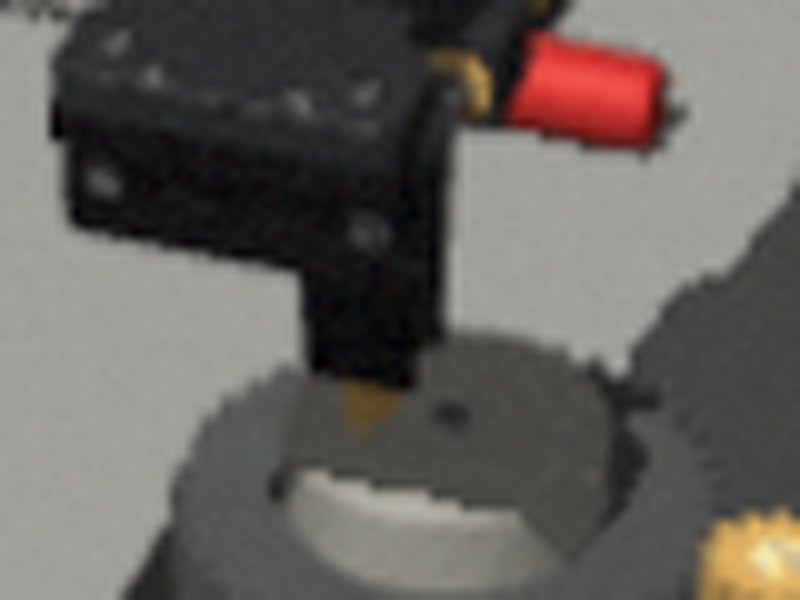

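Request:
arm_command([
  {"dx":0,"dy":0,"dz":0.002,"rx":0,"ry":0,"rz":0,"claw":1},
])

```text
t: 10.42
eef_pos: [557.1, 33.7, 149.3]
tcp_rot: [-3.14, 0.0, 0.115]
ft_force: [-3.7, -1.7, 6.8]
opening: 0.125
```

Request:
arm_command([
  {"dx":0,"dy":0,"dz":0.002,"rx":0,"ry":0,"rz":0,"claw":1},
])

```text
t: 10.55
eef_pos: [557.0, 33.7, 148.0]
tcp_rot: [-3.14, 0.0, 0.115]
ft_force: [-4.6, -0.9, 9.6]
opening: 0.125
```

Request:
arm_command([
  {"dx":-0.0008,"dy":0,"dz":0.002,"rx":0,"ry":0,"rz":0,"claw":1},
])

```text
t: 10.68
eef_pos: [556.9, 33.6, 147.2]
tcp_rot: [-3.141, -0.002, 0.115]
ft_force: [-2.0, 0.5, 12.1]
opening: 0.122
```

Request:
arm_command([
  {"dx":-0.0008,"dy":0,"dz":0.002,"rx":0,"ry":0,"rz":0,"claw":1},
])

```text
t: 10.8
eef_pos: [556.9, 33.5, 146.5]
tcp_rot: [-3.141, -0.004, 0.115]
ft_force: [-2.7, -0.3, 13.7]
opening: 0.123
```

Request:
arm_command([
  {"dx":0,"dy":0,"dz":0,"rx":0,"ry":0,"rz":0,"claw":1},
  {"dx":0,"dy":0,"dz":0,"rx":0,"ry":0,"rz":0,"claw":-1},
  {"dx":0,"dy":0,"dz":0,"rx":0,"ry":0,"rz":0,"claw":-1},
  {"dx":0,"dy":0,"dz":0,"rx":0,"ry":0,"rz":0,"claw":-1},
  {"dx":0,"dy":0,"dz":0,"rx":0,"ry":0,"rz":0,"claw":-1},
])

```text
t: 11.42
eef_pos: [557.2, 33.6, 145.9]
tcp_rot: [-3.141, -0.004, 0.115]
ft_force: [-0.5, 0.3, 0.8]
opening: 0.484
```

Now lift clear and look.

Request:
arm_command([
  {"dx":0,"dy":0,"dz":-0.03,"rx":0,"ry":0,"rz":0,"claw":-1},
  {"dx":0,"dy":0,"dz":-0.06,"rx":0,"ry":0,"rz":0,"claw":-1},
  {"dx":-0.02,"dy":0.06,"dz":-0.05,"rx":0,"ry":0,"rz":0.05,"claw":-1},
  {"dx":-0.02,"dy":0.07,"dz":0,"rx":0,"ry":0,"rz":0.11,"claw":-1},
  {"dx":0,"dy":0.07,"dz":0,"rx":0,"ry":0,"rz":0.11,"claw":-1},
  {"dx":0,"dy":0,"dz":0,"rx":0,"ry":0,"rz":0,"claw":-1},
])

```text
t: 12.18
eef_pos: [524.3, -130.8, 260.2]
tcp_rot: [-3.141, -0.004, -0.321]
ft_force: [0.2, -0.3, 0.0]
opening: 0.997
```

```bash
python3 - <<'E'
from h import *
im,d=grab('side'); a=cv2.resize(im[190:265,280:380],(400,300),interpolation=cv2.INTER_CUBIC); save('side9.png',im)
s=env.state(); print(s['eef_pos'],s['tcp_rot'],s['opening'],s['ft_force'])
im2,d=grab('top'); b=cv2.resize(im2[220:310,240:360],(400,300),interpolation=cv2.INTER_CUBIC)
c=cv2.resize(im2[270:360,380:500],(400,300),interpolation=cv2.INTER_CUBIC); e=cv2.resize(im[150:270,360:520],(400,300),interpolation=cv2.INTER_CUBIC)
save('c9.png',np.vstack([np.hstack([a,b]),np.hstack([e,c])]))
E
```

```text
[ 524.39856065 -129.32606562  260.14085393] [-3.14033512 -0.00374911 -0.31736054] 0.9983852963840082 [-0.4229144   0.52891239  0.00554548]
```

View pics/c9.png

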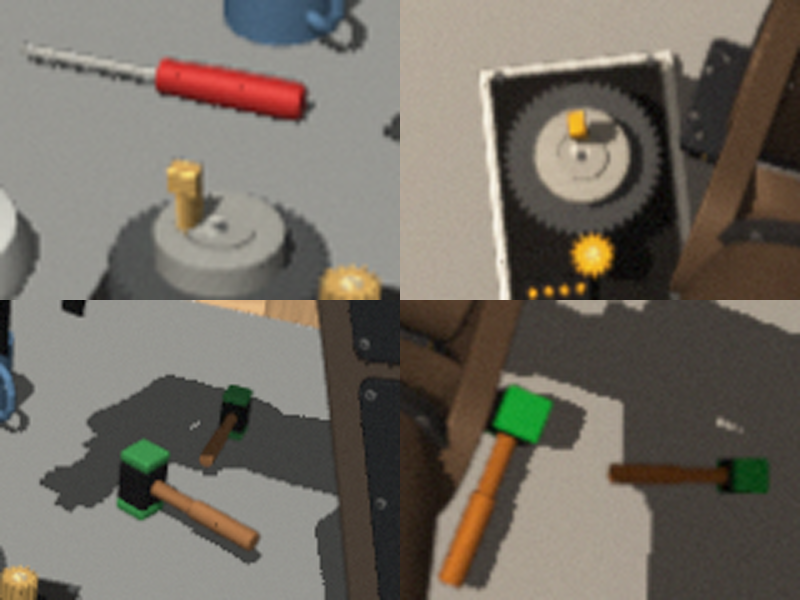

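```bash
python3 - <<'E'
from h import *
plan([(449.5,-273.2,120)],-1,-0.40)
E
```

```text
[{"dx": -0.0094, "dy": 0.0563, "dz": 0.0487, "rx": -0.001, "ry": -0.0021, "rz": 0.0542, "claw": -1}, {"dx": -0.0044, "dy": 0.0568, "dz": 0.0488, "rx": 0.0, "ry": -0.0, "rz": 0.0, "claw": -1}, {"dx": -0.0044, "dy": 0.0568, "dz": 0.0488, "rx": -0.0, "ry": -0.0, "rz": -0.0, "claw": -1}, {"dx": -0.0026, "dy": 0.0332, "dz": 0.0286, "rx": 0.0, "ry": -0.0, "rz": 0.0, "claw": -1}]
left rot [ 0. -0.  0.]
```

Request:
arm_command([
  {"dx":-0.009,"dy":0.056,"dz":0.045,"rx":0,"ry":-0.002,"rz":0.054,"claw":-1},
  {"dx":-0.0045,"dy":0.057,"dz":0.045,"rx":0,"ry":0,"rz":0,"claw":-1},
  {"dx":-0.0045,"dy":0.057,"dz":0.045,"rx":0,"ry":0,"rz":0,"claw":-1},
  {"dx":-0.0025,"dy":0.025,"dz":0.02,"rx":0,"ry":0,"rz":0,"claw":-1},
  {"dx":0,"dy":0,"dz":0,"rx":0,"ry":0,"rz":0,"claw":-1},
])

```text
t: 12.9
eef_pos: [454.1, -264.7, 132.4]
tcp_rot: [-3.138, -0.002, -0.387]
ft_force: [0.5, 0.4, -0.0]
opening: 1.0
```

```bash
python3 - <<'E'
from h import *
im,d=grab('side'); save('c10.png',cv2.resize(im[150:270,340:500],(800,600),interpolation=cv2.INTER_CUBIC))
s=env.state(); print(s['eef_pos'],s['tcp_rot'],s['opening'],s['ft_force'])
plan([(449.5,-273.2,21)],-1,-0.40,step=40)
E
```

```text
[ 454.60349578 -264.32866355  133.05161585] [-3.13853601e+00 -2.73313790e-03 -3.86168740e-01] 0.9976383994646644 [-0.62254506 -0.01476832  0.63328148]
[{"dx": -0.0008, "dy": 0.0047, "dz": 0.0498, "rx": -0.002, "ry": -0.0017, "rz": 0.0088, "claw": -1}, {"dx": -0.0006, "dy": 0.0045, "dz": 0.0498, "rx": -0.0, "ry": 0.0, "rz": -0.0, "claw": -1}, {"dx": -0.0005, "dy": 0.0037, "dz": 0.0405, "rx": -0.0, "ry": -0.0, "rz": -0.0, "claw": -1}]
left rot [-0. -0. -0.]
```

View pics/c10.png

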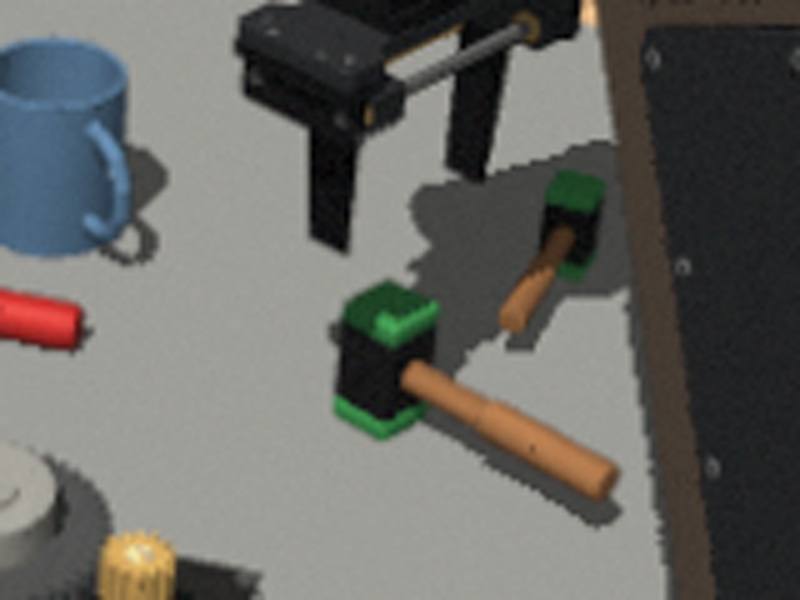

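Request:
arm_command([
  {"dx":-0.001,"dy":0.0045,"dz":0.045,"rx":-0.002,"ry":-0.002,"rz":0.009,"claw":-1},
  {"dx":-0.001,"dy":0.004,"dz":0.045,"rx":0,"ry":0,"rz":0,"claw":-1},
  {"dx":0,"dy":0.002,"dz":0.025,"rx":0,"ry":0,"rz":0,"claw":-1},
  {"dx":0,"dy":0,"dz":0,"rx":0,"ry":0,"rz":0,"claw":-1},
])

```text
t: 13.45
eef_pos: [455.5, -267.4, 42.9]
tcp_rot: [3.14, -0.007, -0.391]
ft_force: [-0.1, 1.4, 0.2]
opening: 1.001
```

```bash
python3 - <<'E'
from h import *
im,d=grab('side'); save('c11.png',cv2.resize(im[150:270,340:500],(800,600),interpolation=cv2.INTER_CUBIC))
s=env.state(); print(s['eef_pos'],s['tcp_rot'],s['opening'],s['ft_force'])
plan([(449.5,-273.2,21)],-1,-0.40,step=40)
E
```

```text
[ 455.83772924 -267.56445985   43.61537551] [ 3.13971194 -0.00795116 -0.39126904] 1.0019117913972517 [0.27667267 0.29665501 0.08551691]
[{"dx": -0.0049, "dy": 0.0095, "dz": 0.0282, "rx": 0.0012, "ry": -0.0051, "rz": 0.0056, "claw": -1}]
left rot [-0. -0. -0.]
```

View pics/c11.png

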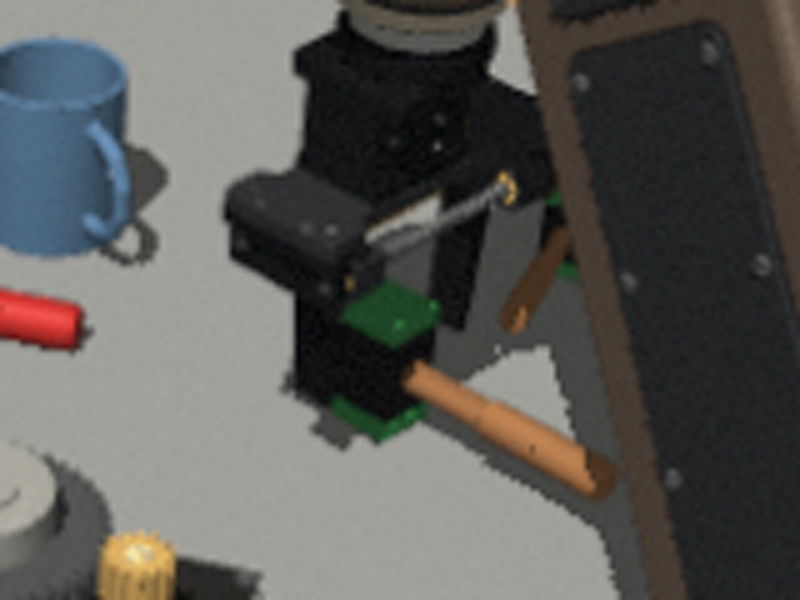

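Request:
arm_command([
  {"dx":-0.005,"dy":0.009,"dz":0.015,"rx":0.001,"ry":-0.005,"rz":0.006,"claw":-1},
  {"dx":0,"dy":0,"dz":0.012,"rx":0,"ry":0,"rz":0,"claw":-1},
  {"dx":0,"dy":0,"dz":0,"rx":0,"ry":0,"rz":0,"claw":0},
])

```text
t: 13.88
eef_pos: [450.6, -272.9, 23.0]
tcp_rot: [3.14, -0.003, -0.4]
ft_force: [0.4, 0.4, -0.3]
opening: 0.94
```

```bash
python3 - <<'E'
from h import *
plan([(449.5,-273.2,21)],1,-0.40,step=40)
E
```

```text
[{"dx": -0.0011, "dy": 0.0008, "dz": 0.0025, "rx": 0.0007, "ry": -0.0021, "rz": 0.0001, "claw": 1}]
left rot [0. 0. 0.]
```

Request:
arm_command([
  {"dx":-0.001,"dy":0,"dz":0.001,"rx":0,"ry":-0.002,"rz":0,"claw":1},
  {"dx":0,"dy":0,"dz":0,"rx":0,"ry":0,"rz":0,"claw":1},
  {"dx":0,"dy":0,"dz":0,"rx":0,"ry":0,"rz":0,"claw":1},
  {"dx":0,"dy":0,"dz":0,"rx":0,"ry":0,"rz":0,"claw":1},
  {"dx":0,"dy":0,"dz":0,"rx":0,"ry":0,"rz":0,"claw":1},
  {"dx":0,"dy":0,"dz":0,"rx":0,"ry":0,"rz":0,"claw":1},
  {"dx":0,"dy":0,"dz":0,"rx":0,"ry":0,"rz":0,"claw":1},
  {"dx":0,"dy":0,"dz":0,"rx":0,"ry":0,"rz":0,"claw":1},
])

```text
t: 14.88
eef_pos: [450.0, -273.0, 22.9]
tcp_rot: [3.14, -0.001, -0.4]
ft_force: [-0.2, 0.2, -0.8]
opening: 0.378
```

Request:
arm_command([
  {"dx":0,"dy":0,"dz":-0.01,"rx":0,"ry":0,"rz":0,"claw":1},
  {"dx":0,"dy":0,"dz":-0.03,"rx":0,"ry":0,"rz":0,"claw":1},
  {"dx":0,"dy":0,"dz":-0.06,"rx":0,"ry":0,"rz":0,"claw":1},
  {"dx":0,"dy":0,"dz":-0.07,"rx":0,"ry":0,"rz":0,"claw":1},
  {"dx":0,"dy":0,"dz":-0.07,"rx":0,"ry":0,"rz":0,"claw":1},
  {"dx":0,"dy":0,"dz":-0.05,"rx":0,"ry":0,"rz":0,"claw":1},
  {"dx":0,"dy":0,"dz":0,"rx":0,"ry":0,"rz":0,"claw":1},
])

```text
t: 15.75
eef_pos: [448.8, -271.3, 263.6]
tcp_rot: [3.141, 0.002, -0.4]
ft_force: [-0.2, 0.6, -3.9]
opening: 0.375
```

```bash
python3 - <<'E'
from h import *
im,d=grab('side'); save('c12.png',cv2.resize(im[90:240,330:530],(800,600),interpolation=cv2.INTER_CUBIC))
s=env.state(); print(s['eef_pos'],s['tcp_rot'],s['opening'],s['ft_force'],s['moment'])
plan([(559.3,33.8,255)],1,-0.2,step=55)
# key head top from the images taken earlier (no arm)
E
```

```text
[ 448.20433055 -270.89100317  261.77761516] [-3.14117884  0.00484679 -0.40003573] 0.3781775304179297 [ 0.21417299  0.11135682 -2.22691864] [ 0.02255819  0.03112896 -0.04576348]
[{"dx": -0.0035, "dy": -0.0686, "dz": 0.0015, "rx": -0.0005, "ry": 0.0027, "rz": -0.1111, "claw": 1}, {"dx": 0.0085, "dy": -0.0682, "dz": 0.0014, "rx": -0.0001, "ry": 0.0004, "rz": -0.0163, "claw": 1}, {"dx": 0.0102, "dy": -0.068, "dz": 0.0014, "rx": 0.0, "ry": -0.0, "rz": -0.0, "claw": 1}, {"dx": 0.0102, "dy": -0.068, "dz": 0.0014, "rx": -0.0, "ry": -0.0, "rz": -0.0, "claw": 1}, {"dx": 0.0102, "dy": -0.068, "dz": 0.0014, "rx": -0.0, "ry": -0.0, "rz": -0.0, "claw": 1}, {"dx": 0.0092, "dy": -0.061, "dz": 0.0013, "rx": -0.0, "ry": -0.0, "rz": -0.0, "claw": 1}]
left rot [-0. -0. -0.]
```

View pics/c12.png

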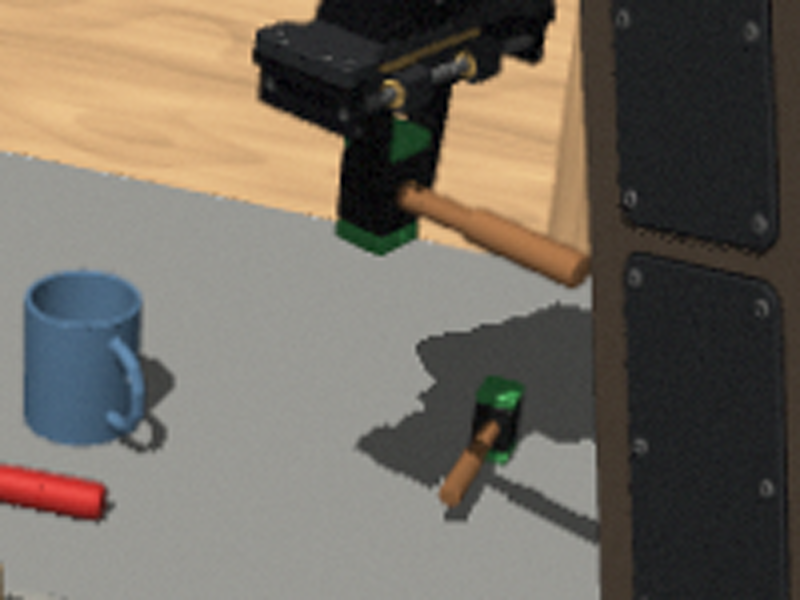

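Request:
arm_command([
  {"dx":-0.003,"dy":-0.06,"dz":0.001,"rx":0,"ry":0.0025,"rz":-0.06,"claw":1},
  {"dx":0.003,"dy":-0.068,"dz":0.001,"rx":0,"ry":0,"rz":-0.06,"claw":1},
  {"dx":0.01,"dy":-0.068,"dz":0.001,"rx":0,"ry":0,"rz":0,"claw":1},
  {"dx":0.01,"dy":-0.068,"dz":0.001,"rx":0,"ry":0,"rz":0,"claw":1},
  {"dx":0.01,"dy":-0.068,"dz":0.001,"rx":0,"ry":0,"rz":0,"claw":1},
  {"dx":0.01,"dy":-0.05,"dz":0.001,"rx":0,"ry":0,"rz":0,"claw":1},
  {"dx":0,"dy":-0.01,"dz":0,"rx":0,"ry":0,"rz":0,"claw":1},
  {"dx":0,"dy":0,"dz":0,"rx":0,"ry":0,"rz":0,"claw":1},
])

```text
t: 16.8
eef_pos: [555.1, 35.3, 242.3]
tcp_rot: [-3.14, 0.025, -0.207]
ft_force: [-0.3, -0.3, -2.5]
opening: 0.375
```

```bash
python3 - <<'E'
from h import *
im,d=grab('side'); save('c13.png',cv2.resize(im[160:280,270:430],(800,600),interpolation=cv2.INTER_CUBIC))
s=env.state(); print(s['eef_pos'],s['tcp_rot'],s['opening'],s['ft_force'],s['moment'])
plan([(559.3,33.8,225)],1,-0.2,step=55)
E
```

```text
[555.00095031  34.86883486 242.36468309] [-3.14046035  0.02480933 -0.20810588] 0.3761600992728151 [-1.78194255  0.25433058 -3.76206008] [0.04408911 0.04359431 0.02674838]
[{"dx": 0.0061, "dy": 0.0002, "dz": 0.0216, "rx": -0.0008, "ry": 0.0158, "rz": -0.0052, "claw": 1}]
left rot [-0.  0. -0.]
```

View pics/c13.png

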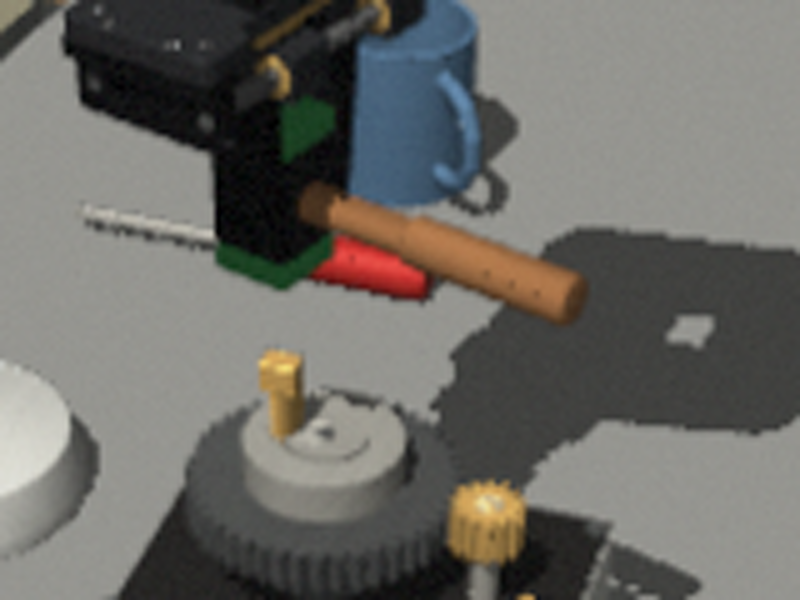

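Request:
arm_command([
  {"dx":0.005,"dy":0,"dz":0.012,"rx":-0.001,"ry":0.016,"rz":-0.005,"claw":1},
  {"dx":0,"dy":0,"dz":0,"rx":0,"ry":0,"rz":0,"claw":1},
])

```text
t: 17.1
eef_pos: [557.9, 31.8, 231.9]
tcp_rot: [3.141, 0.001, -0.203]
ft_force: [1.0, -0.3, -2.5]
opening: 0.378
```

```bash
python3 - <<'E'
from h import *
im,d=grab('side'); save('c14.png',cv2.resize(im[190:265,280:380],(800,600),interpolation=cv2.INTER_CUBIC))
s=env.state(); print(s['eef_pos'],s['tcp_rot'],s['opening'],s['ft_force'],s['moment'])
c=lambda px:((px+.4-np.array([280,190]))*8).round(0)
Rm=R.from_euler('xyz',s['tcp_rot'])
for a in((-18,18),(18,18),(-18,-18),(18,-18),(0,0)):
    print(a,c(proj('side',s['eef_pos']+Rm.apply([a[0]+6,-a[1],22.9]))))
k=s['eef_pos']*0+[559.3,33.8,173]; print('key top',c(proj('side',k)))
E
```

```text
[558.18822128  31.72626542 232.39720446] [ 3.14080309e+00  1.53417256e-05 -2.02892567e-01] 0.3786385771977591 [-0.13857517 -0.91819171 -2.55467746] [ 0.04900255  0.00581606 -0.02095624]
(-18, 18) [[373. 253.]]
(18, 18) [[259. 204.]]
(-18, -18) [[459. 189.]]
(18, -18) [[346. 142.]]
(0, 0) [[359. 196.]]
key top [[371. 326.]]
```

View pics/c14.png

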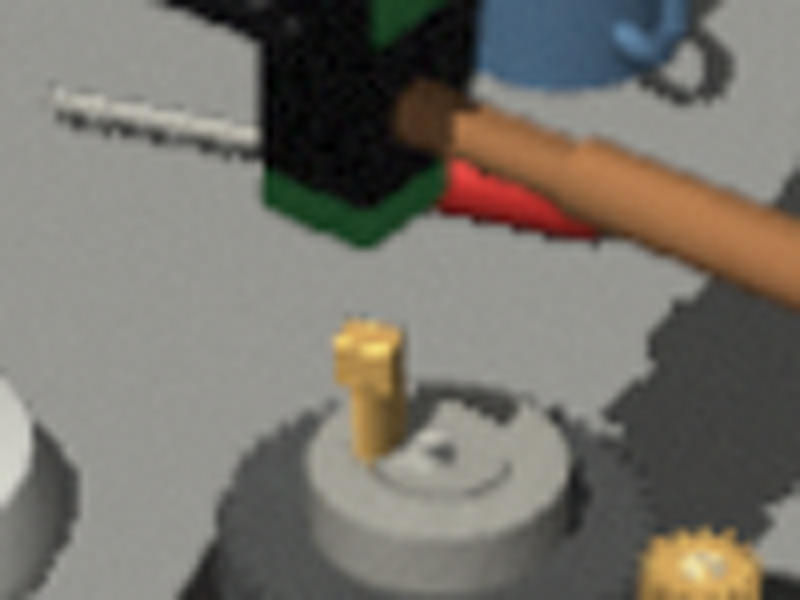

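Request:
arm_command([
  {"dx":-0.001,"dy":-0.0043,"dz":0.018,"rx":0,"ry":0,"rz":0,"claw":1},
  {"dx":0,"dy":0,"dz":0.013,"rx":0,"ry":0,"rz":0,"claw":1},
  {"dx":0,"dy":0,"dz":0,"rx":0,"ry":0,"rz":0,"claw":1},
])

```text
t: 17.52
eef_pos: [557.8, 34.4, 206.1]
tcp_rot: [3.141, 0.001, -0.205]
ft_force: [0.3, -0.1, -2.3]
opening: 0.375
```

```bash
python3 - <<'E'
from h import *
im,d=grab('side'); save('c15.png',cv2.resize(im[190:265,280:380],(800,600),interpolation=cv2.INTER_CUBIC))
s=env.state(); print(s['eef_pos'],s['tcp_rot'],s['opening'],s['ft_force'],s['moment'])
E
```

```text
[557.97242562  34.43344787 206.5078296 ] [ 3.14086187e+00  1.17598599e-04 -2.04664200e-01] 0.3766408947861109 [-0.01232063 -0.05191112 -2.4320214 ] [ 0.03001536 -0.00671778 -0.02069434]
```

View pics/c15.png

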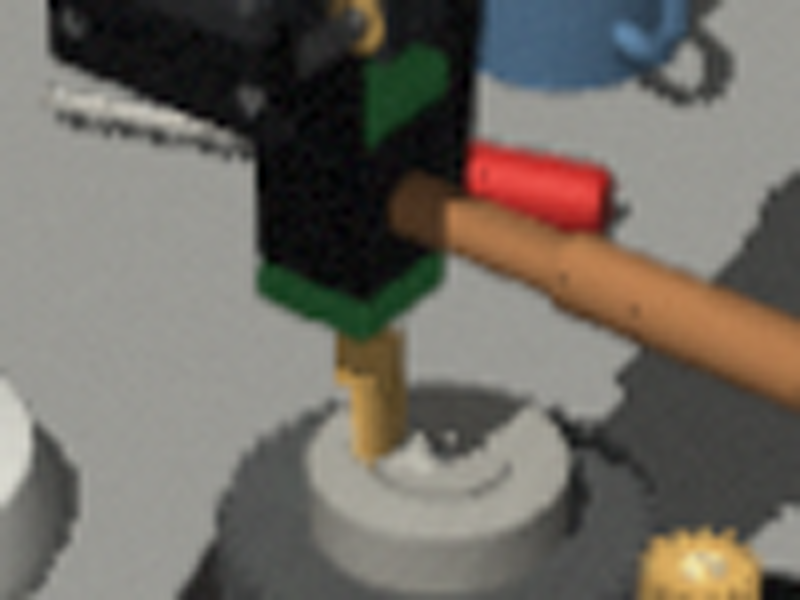

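Request:
arm_command([
  {"dx":0,"dy":0,"dz":0.002,"rx":0,"ry":0,"rz":0,"claw":1},
  {"dx":0,"dy":0,"dz":0.002,"rx":0,"ry":0,"rz":0,"claw":1},
  {"dx":0,"dy":0,"dz":0.0015,"rx":0,"ry":0,"rz":0,"claw":1},
  {"dx":0,"dy":0,"dz":0.0015,"rx":0,"ry":0,"rz":0,"claw":1},
])

```text
t: 18.08
eef_pos: [558.4, 34.5, 201.3]
tcp_rot: [3.141, -0.001, -0.204]
ft_force: [0.3, -0.1, -2.6]
opening: 0.375
```

Request:
arm_command([
  {"dx":0,"dy":0,"dz":0.0012,"rx":0,"ry":0,"rz":0,"claw":1},
  {"dx":0,"dy":0,"dz":0.0012,"rx":0,"ry":0,"rz":0,"claw":1},
])

```text
t: 18.32
eef_pos: [558.4, 34.5, 199.3]
tcp_rot: [3.141, -0.001, -0.204]
ft_force: [0.2, 0.7, -2.9]
opening: 0.378
```

Request:
arm_command([
  {"dx":0,"dy":0,"dz":0.0012,"rx":0,"ry":0,"rz":0,"claw":1},
  {"dx":0,"dy":0,"dz":0.0012,"rx":0,"ry":0,"rz":0,"claw":1},
])

```text
t: 18.58
eef_pos: [558.4, 34.5, 197.3]
tcp_rot: [3.141, -0.001, -0.204]
ft_force: [0.3, -0.8, -2.7]
opening: 0.378
```

Request:
arm_command([
  {"dx":0,"dy":0,"dz":0.0012,"rx":0,"ry":0,"rz":0,"claw":1},
])

```text
t: 18.7
eef_pos: [558.4, 34.5, 196.2]
tcp_rot: [3.141, -0.001, -0.204]
ft_force: [1.3, -0.2, -2.3]
opening: 0.38
```

Request:
arm_command([
  {"dx":0,"dy":0,"dz":0.0012,"rx":0,"ry":0,"rz":0,"claw":1},
  {"dx":0,"dy":0,"dz":0.0012,"rx":0,"ry":0,"rz":0,"claw":1},
])

```text
t: 18.95
eef_pos: [558.5, 34.5, 195.4]
tcp_rot: [3.141, -0.002, -0.204]
ft_force: [-4.4, -0.6, 10.8]
opening: 0.378
```

Request:
arm_command([
  {"dx":0,"dy":0,"dz":0.0012,"rx":0,"ry":0,"rz":0,"claw":1},
  {"dx":0,"dy":0,"dz":0.0012,"rx":0,"ry":0,"rz":0,"claw":1},
])

```text
t: 19.2
eef_pos: [558.5, 34.5, 195.4]
tcp_rot: [3.141, -0.004, -0.204]
ft_force: [-3.0, 0.4, 8.7]
opening: 0.38
```

Request:
arm_command([
  {"dx":0,"dy":0,"dz":0.0012,"rx":0,"ry":0,"rz":0,"claw":1},
])

```text
t: 19.32
eef_pos: [558.5, 34.5, 195.5]
tcp_rot: [3.141, -0.005, -0.204]
ft_force: [-3.7, -0.6, 8.1]
opening: 0.376
```

Request:
arm_command([
  {"dx":0,"dy":0,"dz":0.0012,"rx":0,"ry":0,"rz":0,"claw":1},
])

```text
t: 19.45
eef_pos: [558.5, 34.5, 195.4]
tcp_rot: [3.141, -0.005, -0.204]
ft_force: [-4.1, -0.2, 7.4]
opening: 0.378
```

Request:
arm_command([
  {"dx":0,"dy":0,"dz":0.0016,"rx":0,"ry":-0.003,"rz":0,"claw":1},
])

```text
t: 19.58
eef_pos: [558.6, 34.5, 195.4]
tcp_rot: [3.141, -0.002, -0.204]
ft_force: [-4.8, 0.0, 12.5]
opening: 0.374
```

Request:
arm_command([
  {"dx":0,"dy":0,"dz":0.002,"rx":0,"ry":0,"rz":0,"claw":1},
])

```text
t: 19.7
eef_pos: [558.7, 34.5, 195.2]
tcp_rot: [3.142, -0.003, -0.204]
ft_force: [-4.0, 0.2, 11.9]
opening: 0.378
```

Request:
arm_command([
  {"dx":0,"dy":0,"dz":0.002,"rx":0,"ry":0,"rz":0,"claw":1},
])

```text
t: 19.82
eef_pos: [558.7, 34.5, 195.0]
tcp_rot: [-3.142, -0.004, -0.204]
ft_force: [-5.7, -0.8, 12.2]
opening: 0.379
```

Request:
arm_command([
  {"dx":-0.0003,"dy":0,"dz":0.0025,"rx":0,"ry":-0.003,"rz":0,"claw":1},
])

```text
t: 19.95
eef_pos: [558.7, 34.4, 194.6]
tcp_rot: [-3.141, -0.001, -0.204]
ft_force: [-4.5, -0.8, 13.8]
opening: 0.374
```

Request:
arm_command([
  {"dx":-0.0003,"dy":0,"dz":0.0025,"rx":0,"ry":-0.001,"rz":0,"claw":1},
])

```text
t: 20.08
eef_pos: [558.7, 34.4, 194.3]
tcp_rot: [-3.141, -0.001, -0.204]
ft_force: [-5.2, -0.5, 14.6]
opening: 0.381
```

Request:
arm_command([
  {"dx":-0.0003,"dy":0,"dz":0.0028,"rx":0,"ry":-0.001,"rz":0,"claw":1},
])

```text
t: 20.2
eef_pos: [558.7, 34.4, 193.8]
tcp_rot: [-3.141, -0.002, -0.204]
ft_force: [-6.0, -0.4, 16.5]
opening: 0.376
```

Request:
arm_command([
  {"dx":-0.0003,"dy":0,"dz":0.0028,"rx":0,"ry":-0.001,"rz":0,"claw":1},
])

```text
t: 20.32
eef_pos: [558.7, 34.4, 193.4]
tcp_rot: [-3.141, -0.002, -0.203]
ft_force: [-6.2, 0.6, 16.8]
opening: 0.375
```

Request:
arm_command([
  {"dx":-0.0003,"dy":0,"dz":0.0028,"rx":0,"ry":-0.001,"rz":0,"claw":1},
])

```text
t: 20.45
eef_pos: [558.6, 34.4, 193.1]
tcp_rot: [-3.141, -0.003, -0.203]
ft_force: [-5.9, -0.2, 17.2]
opening: 0.376
```

Request:
arm_command([
  {"dx":-0.0003,"dy":0,"dz":0.003,"rx":0,"ry":-0.001,"rz":0,"claw":1},
])

```text
t: 20.58
eef_pos: [558.6, 34.3, 192.7]
tcp_rot: [-3.141, -0.003, -0.203]
ft_force: [-6.8, -0.1, 18.8]
opening: 0.376
```

Request:
arm_command([
  {"dx":-0.0003,"dy":0,"dz":0.003,"rx":0,"ry":-0.001,"rz":0,"claw":1},
])

```text
t: 20.7
eef_pos: [558.6, 34.3, 192.5]
tcp_rot: [-3.141, -0.004, -0.203]
ft_force: [-6.4, -0.5, 18.8]
opening: 0.376
```

Request:
arm_command([
  {"dx":-0.0008,"dy":0,"dz":0.003,"rx":0,"ry":-0.002,"rz":0,"claw":1},
])

```text
t: 20.82
eef_pos: [558.5, 34.3, 192.4]
tcp_rot: [-3.141, -0.004, -0.203]
ft_force: [-4.9, -0.9, 20.5]
opening: 0.377
```

Request:
arm_command([
  {"dx":-0.0008,"dy":0,"dz":0.003,"rx":0,"ry":-0.001,"rz":0,"claw":1},
])

```text
t: 20.95
eef_pos: [558.5, 34.3, 192.3]
tcp_rot: [-3.14, -0.005, -0.203]
ft_force: [-5.5, -0.7, 19.6]
opening: 0.377
```

```bash
python3 - <<'E'
from h import *
im,d=grab('side'); save('c16.png',cv2.resize(im[190:265,280:380],(800,600),interpolation=cv2.INTER_CUBIC))
s=env.state(); print(s['eef_pos'],s['tcp_rot'],s['opening'],s['ft_force'],s['moment'])
E
```

```text
[558.51952164  34.29939536 192.36319872] [-3.14038585 -0.00552152 -0.20279949] 0.37797571626890475 [-4.6972243  -1.7266154  20.00000672] [-0.02416057  1.13081376  0.0165953 ]
```

View pics/c16.png

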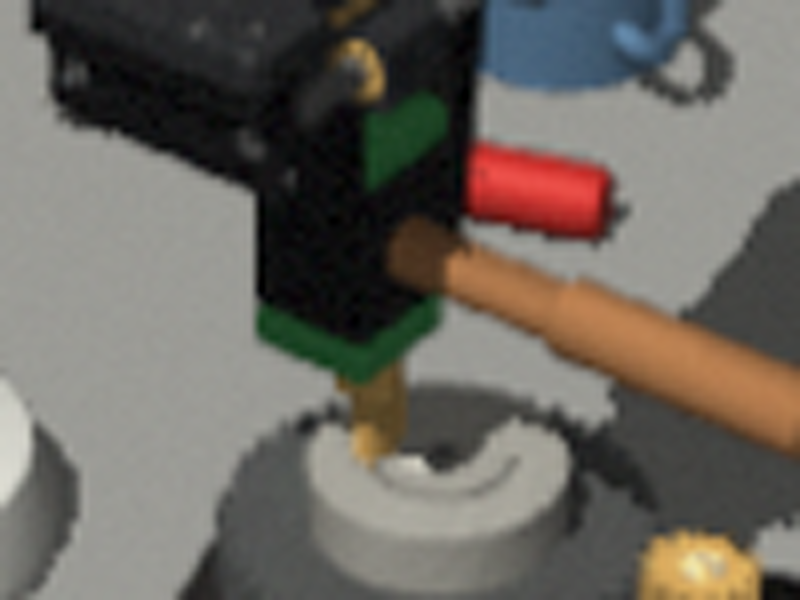

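Request:
arm_command([
  {"dx":-0.0008,"dy":0,"dz":0.0032,"rx":0,"ry":-0.003,"rz":0,"claw":1},
])

```text
t: 21.12
eef_pos: [558.5, 34.3, 192.2]
tcp_rot: [-3.14, -0.004, -0.203]
ft_force: [-4.7, -0.6, 18.5]
opening: 0.376
```

Request:
arm_command([
  {"dx":-0.0008,"dy":0,"dz":0.0033,"rx":0,"ry":-0.001,"rz":0,"claw":1},
])

```text
t: 21.25
eef_pos: [558.5, 34.3, 192.0]
tcp_rot: [-3.14, -0.006, -0.203]
ft_force: [-5.2, -0.7, 20.1]
opening: 0.378
```

Request:
arm_command([
  {"dx":-0.0008,"dy":0,"dz":0.0033,"rx":0,"ry":-0.001,"rz":0,"claw":1},
])

```text
t: 21.38
eef_pos: [558.4, 34.3, 191.8]
tcp_rot: [-3.14, -0.007, -0.202]
ft_force: [-6.4, -1.5, 21.4]
opening: 0.379
```

Request:
arm_command([
  {"dx":-0.001,"dy":0,"dz":0.0033,"rx":0,"ry":-0.003,"rz":0,"claw":1},
])

```text
t: 21.5
eef_pos: [558.4, 34.3, 191.7]
tcp_rot: [-3.139, -0.007, -0.202]
ft_force: [-6.2, -1.4, 22.6]
opening: 0.378
```

Request:
arm_command([
  {"dx":-0.001,"dy":0,"dz":0.0033,"rx":0,"ry":-0.002,"rz":0,"claw":1},
])

```text
t: 21.62
eef_pos: [558.4, 34.3, 191.7]
tcp_rot: [-3.139, -0.007, -0.202]
ft_force: [-6.1, 0.0, 22.9]
opening: 0.374
```

Request:
arm_command([
  {"dx":-0.001,"dy":0,"dz":0.0034,"rx":0,"ry":-0.002,"rz":0,"claw":1},
])

```text
t: 21.75
eef_pos: [558.4, 34.3, 191.5]
tcp_rot: [-3.139, -0.008, -0.202]
ft_force: [-5.6, -0.5, 22.2]
opening: 0.378
```

Request:
arm_command([
  {"dx":-0.001,"dy":0,"dz":0.0034,"rx":0,"ry":-0.002,"rz":0,"claw":1},
])

```text
t: 21.88
eef_pos: [558.4, 34.3, 191.5]
tcp_rot: [-3.139, -0.009, -0.202]
ft_force: [-5.0, -0.4, 22.6]
opening: 0.378
```

Request:
arm_command([
  {"dx":0,"dy":0,"dz":0,"rx":0,"ry":0,"rz":0,"claw":1},
  {"dx":0,"dy":0,"dz":-0.006,"rx":-0.0015,"ry":-0.006,"rz":0,"claw":1},
  {"dx":0,"dy":0,"dz":0,"rx":0,"ry":0,"rz":0,"claw":1},
])

```text
t: 22.25
eef_pos: [558.5, 34.3, 197.1]
tcp_rot: [-3.141, 0.001, -0.202]
ft_force: [-0.2, -0.8, -2.9]
opening: 0.383
```

```bash
python3 - <<'E'
from h import *
im,d=grab('side'); save('c17.png',cv2.resize(im[190:265,280:380],(800,600),interpolation=cv2.INTER_CUBIC))
s=env.state(); print(s['eef_pos'],s['tcp_rot'],s['opening'],s['ft_force'],s['moment'])
plan([s['eef_pos']+[0,0,-1]],1,-.203)
E
```

```text
[558.30666998  34.24831686 196.86227576] [-3.14105465e+00  8.77224537e-04 -2.02011983e-01] 0.3734438203050857 [-0.84223196  0.11394097 -2.98820755] [0.04414185 0.02718603 0.04200704]
[{"dx": 0.0, "dy": 0.0, "dz": 0.0012, "rx": -0.0003, "ry": 0.0006, "rz": 0.0006, "claw": 1}]
left rot [ 0.  0. -0.]
```

View pics/c17.png

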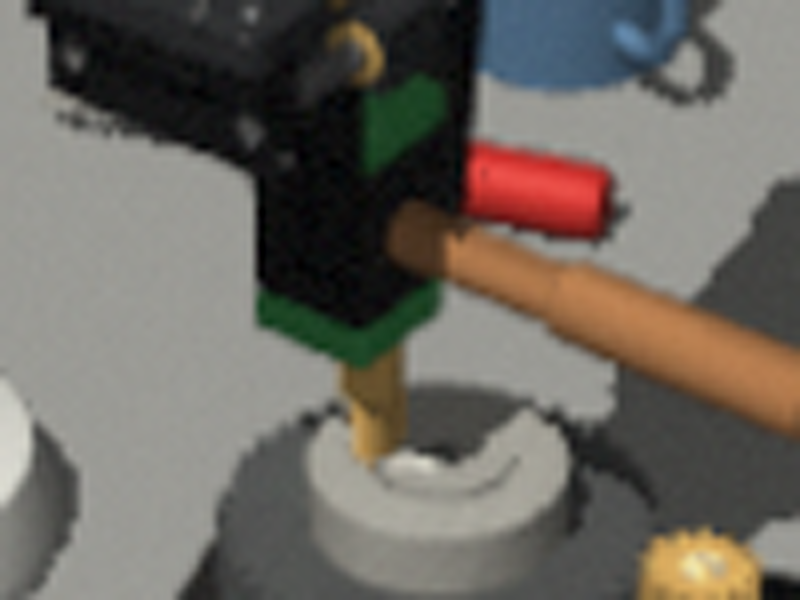

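Request:
arm_command([
  {"dx":0,"dy":0,"dz":0.002,"rx":0,"ry":0,"rz":0,"claw":1},
  {"dx":0,"dy":0,"dz":0.0015,"rx":0,"ry":0,"rz":0,"claw":1},
  {"dx":0,"dy":0,"dz":0.0012,"rx":0,"ry":0,"rz":0,"claw":1},
  {"dx":0,"dy":0,"dz":0.0012,"rx":0,"ry":0,"rz":0,"claw":1},
])

```text
t: 22.8
eef_pos: [558.1, 34.3, 191.5]
tcp_rot: [-3.141, 0.002, -0.202]
ft_force: [-3.6, 0.1, 10.8]
opening: 0.377
```

Request:
arm_command([
  {"dx":0,"dy":0,"dz":0.0012,"rx":0,"ry":0,"rz":0,"claw":1},
])

```text
t: 22.92
eef_pos: [558.2, 34.3, 191.5]
tcp_rot: [-3.141, 0.001, -0.202]
ft_force: [-5.6, 1.1, 12.0]
opening: 0.38
```

Request:
arm_command([
  {"dx":0,"dy":0,"dz":0.0012,"rx":0,"ry":0,"rz":0,"claw":1},
])

```text
t: 23.05
eef_pos: [558.2, 34.3, 191.5]
tcp_rot: [-3.141, 0.0, -0.202]
ft_force: [-3.3, -0.2, 8.2]
opening: 0.378
```

Contact at 191.5. Now the firm press of about 20 N.

Request:
arm_command([
  {"dx":0,"dy":0,"dz":0.0022,"rx":0,"ry":0,"rz":0,"claw":1},
])

```text
t: 23.18
eef_pos: [558.2, 34.3, 191.5]
tcp_rot: [-3.141, -0.001, -0.202]
ft_force: [-6.5, -0.1, 21.0]
opening: 0.378
```

Request:
arm_command([
  {"dx":0,"dy":0,"dz":0.0028,"rx":0,"ry":-0.001,"rz":0,"claw":1},
])

```text
t: 23.3
eef_pos: [558.3, 34.3, 191.4]
tcp_rot: [-3.141, -0.001, -0.202]
ft_force: [-7.1, 1.0, 21.4]
opening: 0.38
```

Request:
arm_command([
  {"dx":-0.0003,"dy":0,"dz":0.003,"rx":0,"ry":-0.002,"rz":0,"claw":1},
])

```text
t: 23.42
eef_pos: [558.3, 34.3, 191.4]
tcp_rot: [-3.141, -0.0, -0.201]
ft_force: [-7.5, -0.5, 22.4]
opening: 0.376
```

Request:
arm_command([
  {"dx":-0.0003,"dy":0,"dz":0.003,"rx":0,"ry":-0.002,"rz":0,"claw":1},
])

```text
t: 23.55
eef_pos: [558.4, 34.3, 191.4]
tcp_rot: [-3.14, 0.0, -0.201]
ft_force: [-8.5, 0.1, 21.3]
opening: 0.378
```

Request:
arm_command([
  {"dx":0,"dy":0,"dz":0,"rx":0,"ry":0,"rz":0,"claw":1},
  {"dx":0,"dy":0,"dz":-0.03,"rx":0,"ry":0,"rz":0,"claw":1},
  {"dx":0,"dy":0,"dz":-0.05,"rx":0,"ry":0,"rz":0,"claw":1},
])

```text
t: 23.92
eef_pos: [557.3, 34.2, 254.6]
tcp_rot: [-3.141, 0.005, -0.201]
ft_force: [0.9, 0.8, -2.7]
opening: 0.376
```

```bash
python3 - <<'E'
from h import *
plan([(530,-40,250),(450,-273,150)],1,-0.40,step=55)
E
```

```text
[{"dx": -0.0103, "dy": 0.0679, "dz": 0.004, "rx": 0.0001, "ry": 0.0028, "rz": 0.1111, "claw": 1}, {"dx": 0.0007, "dy": 0.0302, "dz": 0.0018, "rx": 0.0, "ry": 0.0004, "rz": 0.0154, "claw": 1}, {"dx": 0.0044, "dy": 0.0635, "dz": 0.0259, "rx": -0.0, "ry": -0.0, "rz": -0.0, "claw": 1}, {"dx": 0.0044, "dy": 0.0635, "dz": 0.0259, "rx": -0.0, "ry": -0.0, "rz": -0.0, "claw": 1}, {"dx": 0.0044, "dy": 0.0635, "dz": 0.0259, "rx": -0.0, "ry": -0.0, "rz": -0.0, "claw": 1}, {"dx": 0.0044, "dy": 0.0635, "dz": 0.0259, "rx": -0.0, "ry": -0.0, "rz": -0.0, "claw": 1}, {"dx": 0.0037, "dy": 0.053, "dz": 0.0216, "rx": -0.0, "ry": -0.0, "rz": -0.0, "claw": 1}]
left rot [-0. -0. -0.]
```

Request:
arm_command([
  {"dx":-0.01,"dy":0.06,"dz":0,"rx":0,"ry":0.003,"rz":0.06,"claw":1},
  {"dx":-0.002,"dy":0.045,"dz":0,"rx":0,"ry":0,"rz":0.06,"claw":1},
  {"dx":0.004,"dy":0.06,"dz":0.01,"rx":0,"ry":0,"rz":0,"claw":1},
  {"dx":0.0045,"dy":0.062,"dz":0.026,"rx":0,"ry":0,"rz":0,"claw":1},
  {"dx":0.0045,"dy":0.062,"dz":0.026,"rx":0,"ry":0,"rz":0,"claw":1},
  {"dx":0.0045,"dy":0.062,"dz":0.026,"rx":0,"ry":0,"rz":0,"claw":1},
  {"dx":0.0035,"dy":0.04,"dz":0.015,"rx":0,"ry":0,"rz":0,"claw":1},
  {"dx":0,"dy":0,"dz":0,"rx":0,"ry":0,"rz":0,"claw":1},
])

```text
t: 24.92
eef_pos: [454.1, -271.6, 171.0]
tcp_rot: [-3.139, -0.006, -0.394]
ft_force: [1.1, 0.7, -2.7]
opening: 0.378
```

```bash
python3 - <<'E'
from h import *
im,d=grab('side'); a=cv2.resize(im[190:265,280:380],(800,600),interpolation=cv2.INTER_CUBIC);save('c18.png',a)
im2,d2=grab('top'); b=cv2.resize(im2[220:310,240:360],(400,300),interpolation=cv2.INTER_CUBIC)
e=cv2.resize(im[120:270,340:540],(400,300),interpolation=cv2.INTER_CUBIC); save('c18b.png',np.hstack([b,e]))
plan([(450,-273,60)],1,-0.40,step=50); s=env.state(); print(s['eef_pos'],s['tcp_rot'],s['ft_force'])
E
```

```text
[{"dx": -0.0023, "dy": 0.0028, "dz": 0.0624, "rx": -0.0014, "ry": -0.0045, "rz": 0.0049, "claw": 1}, {"dx": -0.0019, "dy": 0.0026, "dz": 0.0624, "rx": 0.0, "ry": 0.0, "rz": 0.0, "claw": 1}, {"dx": -0.0005, "dy": 0.0006, "dz": 0.0151, "rx": -0.0, "ry": -0.0, "rz": -0.0, "claw": 1}]
left rot [-0. -0. -0.]
[ 454.93674685 -269.9561437   171.92433754] [-3.139432   -0.00701857 -0.39223405] [-0.70333825  0.26673037 -2.40412002]
```

View pics/c18.png

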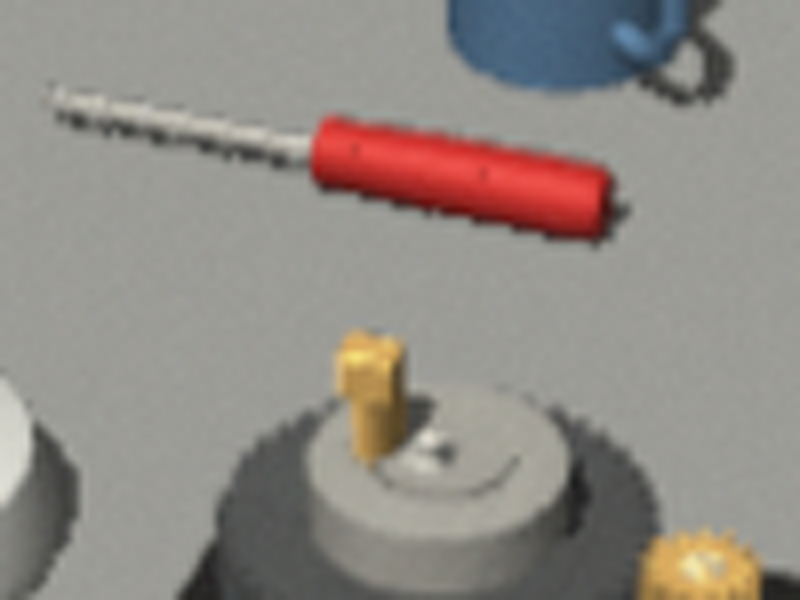

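View pics/c18b.png

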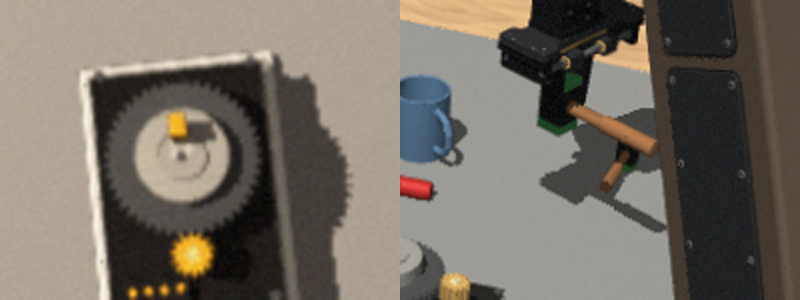

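Request:
arm_command([
  {"dx":-0.002,"dy":0.003,"dz":0.06,"rx":-0.0015,"ry":-0.0045,"rz":0.005,"claw":1},
  {"dx":-0.002,"dy":0.002,"dz":0.06,"rx":0,"ry":0,"rz":0,"claw":1},
  {"dx":0,"dy":0,"dz":0.03,"rx":0,"ry":0,"rz":0,"claw":1},
  {"dx":0,"dy":0,"dz":0,"rx":0,"ry":0,"rz":0,"claw":1},
])

```text
t: 25.52
eef_pos: [454.4, -269.6, 51.8]
tcp_rot: [3.14, -0.006, -0.395]
ft_force: [-0.1, -0.1, -2.6]
opening: 0.372
```

```bash
python3 - <<'E'
from h import *
plan([(450,-273,26)],1,-0.40,step=50); s=env.state(); print(s['eef_pos'],s['tcp_rot'],s['ft_force'])
E
```

```text
[{"dx": -0.0036, "dy": 0.006, "dz": 0.0322, "rx": 0.0009, "ry": -0.0038, "rz": 0.0031, "claw": 1}]
left rot [-0. -0. -0.]
[ 454.39693234 -269.5960004    51.76919486] [ 3.14013568 -0.005984   -0.39513187] [-0.1476218  -0.07600047 -2.55342598]
```

Request:
arm_command([
  {"dx":-0.003,"dy":0.004,"dz":0.02,"rx":0.001,"ry":-0.004,"rz":0.003,"claw":1},
  {"dx":0,"dy":0,"dz":0.008,"rx":0,"ry":0,"rz":0,"claw":1},
  {"dx":0,"dy":0,"dz":0,"rx":0,"ry":0,"rz":0,"claw":1},
])

```text
t: 25.9
eef_pos: [452.5, -271.6, 30.5]
tcp_rot: [3.141, -0.003, -0.399]
ft_force: [-0.3, -0.2, -2.4]
opening: 0.376
```

Request:
arm_command([
  {"dx":0,"dy":0,"dz":0.0015,"rx":0,"ry":0,"rz":0,"claw":1},
  {"dx":0,"dy":0,"dz":0.0015,"rx":0,"ry":0,"rz":0,"claw":1},
])

```text
t: 26.15
eef_pos: [452.9, -272.0, 28.9]
tcp_rot: [3.14, -0.005, -0.399]
ft_force: [-0.2, 0.4, -2.1]
opening: 0.377
```

Request:
arm_command([
  {"dx":0,"dy":0,"dz":0.003,"rx":0,"ry":-0.003,"rz":0,"claw":1},
  {"dx":0,"dy":0,"dz":0.002,"rx":0,"ry":0,"rz":0,"claw":1},
])

```text
t: 26.4
eef_pos: [453.0, -272.1, 25.0]
tcp_rot: [3.14, -0.0, -0.399]
ft_force: [-0.2, -0.6, -3.3]
opening: 0.376
```

Request:
arm_command([
  {"dx":0,"dy":0,"dz":0.0015,"rx":0,"ry":0,"rz":0,"claw":1},
])

```text
t: 26.52
eef_pos: [453.0, -272.2, 23.7]
tcp_rot: [3.14, -0.0, -0.399]
ft_force: [0.5, 1.0, -3.2]
opening: 0.378
```

Request:
arm_command([
  {"dx":0,"dy":0,"dz":0.0015,"rx":0,"ry":0,"rz":0,"claw":1},
])

```text
t: 26.65
eef_pos: [453.0, -272.2, 22.8]
tcp_rot: [3.14, -0.0, -0.399]
ft_force: [-3.9, 2.3, 19.8]
opening: 0.38
```

Request:
arm_command([
  {"dx":0,"dy":0,"dz":0,"rx":0,"ry":0,"rz":0,"claw":1},
  {"dx":0,"dy":0,"dz":0,"rx":0,"ry":0,"rz":0,"claw":-1},
  {"dx":0,"dy":0,"dz":0,"rx":0,"ry":0,"rz":0,"claw":-1},
  {"dx":0,"dy":0,"dz":0,"rx":0,"ry":0,"rz":0,"claw":-1},
  {"dx":0,"dy":0,"dz":0,"rx":0,"ry":0,"rz":0,"claw":-1},
  {"dx":0,"dy":0,"dz":-0.03,"rx":0,"ry":0,"rz":0,"claw":-1},
  {"dx":0,"dy":0,"dz":-0.06,"rx":0,"ry":0,"rz":0,"claw":-1},
  {"dx":0,"dy":0,"dz":-0.07,"rx":0,"ry":0,"rz":0,"claw":-1},
  {"dx":0,"dy":0,"dz":0,"rx":0,"ry":0,"rz":0,"claw":-1},
])

```text
t: 27.78
eef_pos: [453.2, -272.1, 154.2]
tcp_rot: [3.14, -0.0, -0.399]
ft_force: [0.7, -0.2, -0.0]
opening: 0.997
```

```bash
python3 - <<'E'
from h import *
im,d=grab('side'); save('c19.png',im)
im2,d2=grab('top'); save('c19t.png',im2); print(env.state()['t'])
for n in('side','top'):
    c=env.get_calibration(n)
E
```

```text
27.875
```

View pics/c19.png

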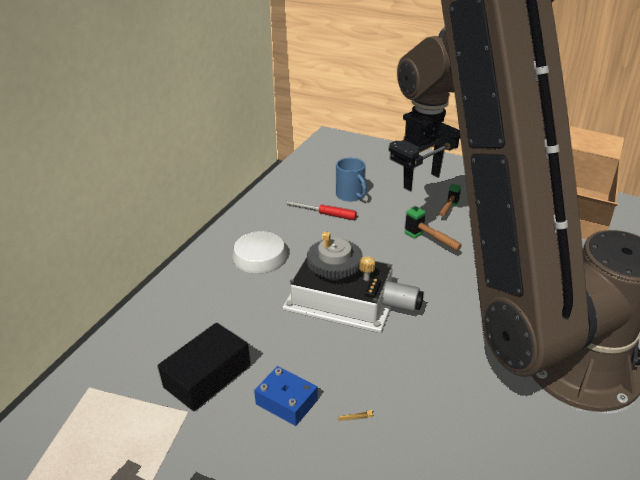

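View pics/c19t.png

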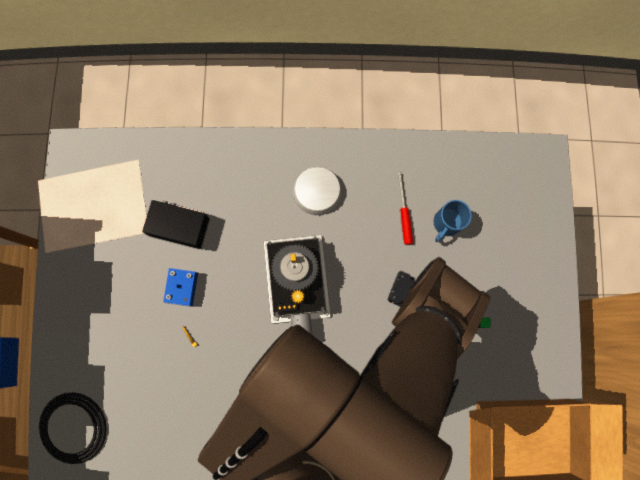

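The mallet stands on the desk (side 415,222) and the key is upright in the keyway (side 326,240; top 294,258). The meter, mug, driver and cover are where they were, so I hand in.

```bash
python3 -c "
from cell import env
print(env.job_done())"
```

```text
the job is handed in; nothing more can be done
None
```

I set the key in the keyway, drove it tight with the mallet, put the mallet back on the desk and handed in at 28 s. No verdict was reported.

- **Key started:** I lowered the key by feel until it nipped on both sides, about 56 mm deep, and let go. The pictures showed it standing upright by itself.
- **Driven tight:** I used slow presses of the mallet instead of sharp taps. By the wrist force, corrected for the mallet's weight, they reached about 26 N, and the key went about 4 mm deeper, which the side view confirmed. After lifting clear, a second press of about 24–25 N (up to about 26 N with its sideways part) moved it no more than 0.1 mm.
- **Mallet set down:** It met the desk at the height at which I had gripped it, so it had not slipped. That touch-down was harder than I wanted, about 23 N on the desk.
- **Last pictures:** The key is upright in the slot, the mallet stands on the desk clear of the rotator, and the bystanders show no movement.

**Not measured or not in agreement:** The wedge force against the hub (above 42 N) could not be read directly; I only infer it from the key not moving. Camera and arm positions differed by about 3 mm in y, so I centred the key on the slot by comparing them in the side view and by feel.

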